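# Clear the fly-tying bench into the drawer

### The job

Clear up the bench: pull the chest's drawer open, put every aluminium fly box from the mat into its wide compartment and empty the cup of cork balls into its narrow compartment. Stand the empty cup upright in the middle of its coaster again and push the drawer fully shut with everything inside; leave the vise, the varnish jar and the wooden spool alone.

Things in the scene. Friction and masses are not known exactly. Their poses are not given: they have to be found in the camera images.
- chest_drawer0 (a joint): the chest's single drawer: m slid open towards the robot side; 0 = fully shut, 0.18 = the stop. It may start up to 0.03 ajar. It slides with about 1 N of friction plus 4 N per m/s and stays where it is left; there is no latch
- chest_drawer0_handle (a point): middle of the round steel bar handle of the drawer in a low wooden chest (380 mm wide, 95 mm high, fixed). Bar 120 mm long along this point's y, 11 mm thick, 57 mm above the bench, 35 mm in front of the 15 mm thick drawer front (29 mm finger space behind it); moves with the drawer. x axis points into the chest, z up; shut, the bar is 50 mm in front of the chest's top board
- wide_floor (a point): floor of the drawer's wide (-y, right) compartment, midway across, 10 mm behind its front wall; moves with the drawer, axes as the handle's. 215 (x) by 191 mm (y); side walls 51 mm high, front 60 mm, 6 mm divider 48 mm high on +y. With the drawer open by d, only x < d - 0.016 is clear of the chest's top board (61 to 73 mm above this floor). Handle 66 mm in front, 35 mm higher
- narrow_floor (a point): floor of the drawer's narrow (+y, left) compartment, midway across, 10 mm behind its front wall; moves with the drawer, axes as the handle's. Compartment 215 mm (x) by 141 mm (y), same walls and same uncovered part as the wide one, the divider on its -y side
- cup: plain steel tumbler standing on the coaster, open top, holding the cork balls: 68 mm tall, outer diameter 66 mm at the rim and 53 mm at the foot (62 mm at 47 mm height), wall 3 mm, floor 4 mm thick; 120 to 200 g. Origin: centre of its underside, z up through the mouth
- coaster: round dark wooden coaster, 110 mm diameter, fixed on the mat; origin on its underside, its top 5 mm higher (8 mm above the bench)
- vise: bystander: steel fly-tying vise on a flat 100 x 80 mm base, 170 mm tall; origin under the base
- varnish: bystander: small amber jar, 38 mm diameter, 70 mm tall; origin underneath
- spool: bystander: empty wooden spool standing on end, 48 mm diameter, 50 mm tall; origin underneath
- tin1: flat closed aluminium fly box, 70 mm (its x) by 40 mm (its y) by 24 mm tall, 60 to 130 g, lying flat on the 3 mm thick black mat at any yaw; origin: centre of its underside. May be absent
- tin2: flat closed aluminium fly box, 70 mm (its x) by 40 mm (its y) by 24 mm tall, 60 to 130 g, lying flat on the 3 mm thick black mat at any yaw; origin: centre of its underside. May be absent
- tin3: flat closed aluminium fly box, 70 mm (its x) by 40 mm (its y) by 24 mm tall, 60 to 130 g, lying flat on the 3 mm thick black mat at any yaw; origin: centre of its underside. May be absent
- tin4: flat closed aluminium fly box, 70 mm (its x) by 40 mm (its y) by 24 mm tall, 60 to 130 g, lying flat on the 3 mm thick black mat at any yaw; origin: centre of its underside. May be absent
- cork1_center (a point): centre of a round cork ball, 20 mm diameter, 10 g, in the cup at the start.
- cork2_center (a point): centre of a round cork ball, 20 mm diameter, 10 g, in the cup at the start.
- cork3_center (a point): centre of a round cork ball, 20 mm diameter, 10 g, in the cup at the start.
- cork4_center (a point): centre of a round cork ball, 20 mm diameter, 10 g, in the cup at the start. May be absent
- cork5_center (a point): centre of a round cork ball, 20 mm diameter, 10 g, in the cup at the start. May be absent
- cork6_center (a point): centre of a round cork ball, 20 mm diameter, 10 g, in the cup at the start. May be absent

How it is judged:
By the outcome, as a careful person would: the job done as asked, in the order asked, and still so for the second after the job is handed in, with the robot touching nothing.
Of tin1, tin2, tin3, tin4 only 2 to 4 are there at a start; the rules pass over those that are not, and their reading is None.
Of cork4, cork5, cork6 only 1 to 3 are there at a start; the rules pass over those that are not, and their reading is None.
At some moment in a run one of tin1, tin2, tin3, tin4 may be knocked a few centimetres aside while the robot is not near it.
It also fails if it takes over 200 s, if anything falls off the work surface, if the arm or the gripper's body presses on something with over 40 N, if the wrist force passes 120 N, or if a joint passes its speed limit or range.

### The arm

A 6-joint arm with a two-finger parallel gripper is mounted at the origin on the work surface. World frame = base frame: x ahead of the robot, y to its left, z up, the work surface at z = 0. Lengths are in m, angles in rad, forces in N, time in s.
With the tool pointing down it reaches from about 0.325 to 0.85 m from the base axis. Payload 4.4 kg.
Tool frame: the origin (TCP) lies between the finger pads; the fingertips stand 8 mm ahead of it and the grasp point (between the pads) lies 11 mm behind it; z points along the fingers, y is the direction in which the jaws open and shut (so a half turn about z gives the same grasp; the last joint's range is limited). The gripper opens to 94 mm and grips with 3 to 60 N. Pads are 16 mm wide; open, the fingers measure 119 mm over their backs; the gripper's body (75 mm by 177 mm) begins 78 mm behind the grasp point.
Start: joints at [1.141, 0.207, 1.542, -0, 1.393, -0.15], TCP at [0.158, 0.553, 0.213] pointing down, gripper open.
Joint ranges: [-2.73, 2.73], [-0.86, 2.22], [0.23, 2.46], [-1.11, 4.25], [0.08, 2.63], [-2.82, 2.82]. Speed limits (rad/s): [2.79, 2.79, 3.14, 3.14, 3.14, 3.14].

### API

Orientations are given as a rotation vector (axis times angle).
In Python, from rig import bot, optics gives the robot as it stands.
- The arm moves only by the shell command python3 -m pendant 'ROWS' [OPENING] [FORCE]. ROWS is JSON, a list that holds one entry, the list of rows, each a list of 4 numbers: the shift along the tool's x, y, z in m, then the turn about the tool's z in rad. A call has 1 to 5 rows; each row is the pose to reach, as a shift and turn from the pose measured when the call began, along the tool's axes at that moment; what a row does not reach only later rows make up. A row lasts 1/10 s, in which the tool goes at most 50 mm and 8.59 degrees, less where a joint would pass 70% of its speed; a pose out of reach is approached as far as the arm can. A call with a gripper value outside its range is refused whole. OPENING is the opening, from -1 (shut) to 1 (fully open), set as the call begins (- or left out, the last holds). The fingers move at their own pace and stop on an object; FORCE is the grip in N (left out, the last holds). Time passes only in rows, so rows that repeat a pose let the fingers close. It gives the time, the measured TCP pose, the force and the opening at its end, in the units of the state.
- bot.get_state(): the state, without advancing time (a new reading comes with each control period).
- optics.read_camera(name): name is "scene" or "top" or "wrist"; returns the picture (400x640x3 uint8, red, green, blue); there is no depth.
- optics.camera_info(name): a dict with "fx", "fy", "cx", "cy" (pixels), "R" (3x3) and "t" (3): a world point X has camera coordinates R X + t. Camera axes: x right, y down, z forward; pixel columns grow to the right and rows downward; lengths in m; the calibration is good to about 2 mm. A picture is of the moment at which its call begins: read the wrist's pose just before it. camera_info takes no time and is no camera call; for the wrist camera it gives the pose at the moment of the call.
- bot.finish_job(): hands the job in, once; it reports no verdict.
The state is a dict: "time_s": time; "joint_pos": joint angles; "joint_vel": joint speeds; "joint_torque": joint torques, N m; "eef_pos": TCP position; "eef_rot": TCP orientation; "wrist_force": force on the tool from outside, world axes, zero at the start; "torque": the same for the moment, N m; "grip_width": finger opening in m.
Only numpy, scipy, OpenCV 4.12 (cv2) and the standard library are available. Lean on these libraries where they do the work, as an engineer would, in place of code of your own. Each camera call takes 0.05 s, during which the arm holds its last target.

## Working session

There is one attempt and no reset: what is moved stays moved. The work goes in short steps, Python scripts to look and compute and a shell command to move; the robot and the scene stay as the last step left them, time stands still between calls to the robot, and variables do not carry over. Pictures are saved under pics/ and viewed, and the job is handed in when it is done.

```bash
ls; mkdir -p pics
python3 - <<'E'
from rig import bot, optics
import cv2,json
s=bot.get_state(); print(s)
for n in ("scene","top","wrist"):
    i=optics.camera_info(n); print(n,i)
    cv2.imwrite(f"pics/{n}0.png",optics.read_camera(n)[:,:,::-1])
E
```

```text
pics
{'time_s': 0.0, 'joint_pos': array([ 1.14149403e+00,  2.07451145e-01,  1.54293932e+00, -2.22682524e-05,
        1.39346379e+00, -1.50501336e-01]), 'joint_vel': array([ 7.80273793e-06, -8.01998458e-04,  3.24942263e-04,  1.37005313e-04,
        1.85866885e-04,  1.11003176e-03]), 'joint_torque': array([ 2.06513199e-03, -3.70868289e+01, -2.81426042e+01,  7.01090181e-02,
        3.56560468e-02, -1.53156634e-04]), 'eef_pos': array([0.15793253, 0.55207517, 0.21228003]), 'eef_rot': array([-0.43642921, -3.11049716,  0.00341344]), 'wrist_force': array([0.10445326, 0.35080838, 1.09776153]), 'torque': array([-0.01544907, -0.00878817, -0.01290803]), 'grip_width': 0.09408374076853589}
scene {'fx': 498.87822728206663, 'fy': 498.87822728206663, 'cx': 316.27444339031126, 'cy': 197.37414727258175, 'R': array([[-0.38646569,  0.92215307,  0.01667301],
       [ 0.59498279,  0.26308317, -0.75946213],
       [-0.70472672, -0.2835859 , -0.65033783]]), 't': array([ 0.20683614, -0.29989929,  1.9235636 ])}
top {'fx': 414.53925323891457, 'fy': 414.53925323891457, 'cx': 319.5500893394126, 'cy': 208.27115384439517, 'R': array([[ 0.0062453 , -0.99997888,  0.00179827],
       [-0.99826817, -0.00633979, -0.05848469],
       [ 0.05849486, -0.0014299 , -0.99828669]]), 't': array([0.00275946, 0.55188904, 1.28997461])}
wrist {'fx': 315.8520327593089, 'fy': 315.8520327593089, 'cx': 323.83448231521635, 'cy': 196.24235577076766, 'R': array([[ 0.27526497,  0.96136723, -0.00150017],
       [ 0.93623562, -0.26771399,  0.22757873],
       [ 0.21838512, -0.06404896, -0.97375853]]), 't': array([-0.57480976, -0.02335453,  0.38901302])}
```

View pics/scene0.png

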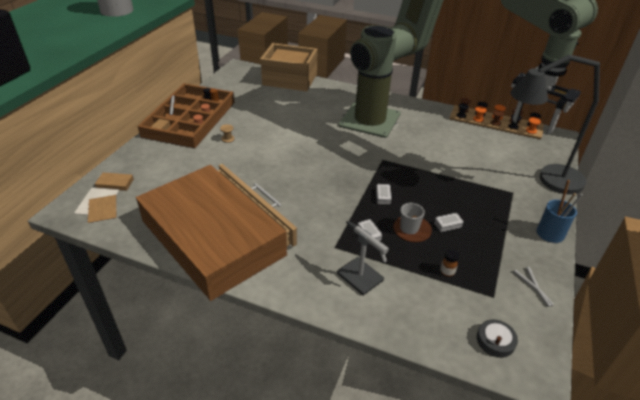

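View pics/top0.png

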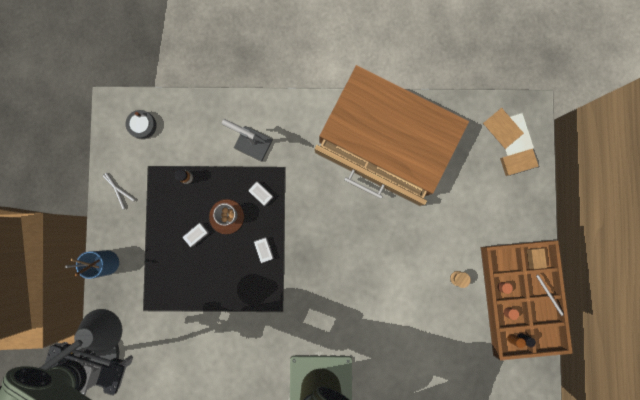

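View pics/wrist0.png

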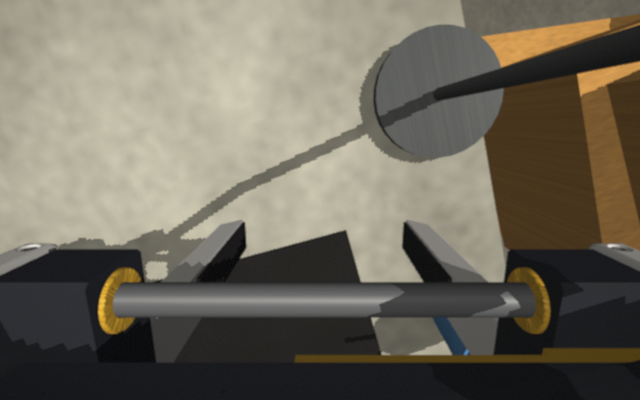

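The top view shows three white fly boxes at about (260,193), (195,235) and (263,250), and the cup at (225,215) on its coaster. The vise is at (253,142), the jar at (184,176), the spool at (460,279), and the handle runs from about (347,180) to (382,195). Next I'll measure.

```bash
cat > h.py <<'E'
import numpy as np, cv2
from rig import bot, optics
from scipy.spatial.transform import Rotation as Rn
def ray(i,u,v):
    d=np.array([(u-i['cx'])/i['fx'],(v-i['cy'])/i['fy'],1.]); R=np.array(i['R'])
    return -R.T@np.array(i['t']), R.T@d
def onplane(i,u,v,z):
    o,d=ray(i,u,v); return o+d*(z-o[2])/d[2]
def tri(obs):
    A=np.zeros((3,3));b=np.zeros(3);
    for i,u,v in obs:
        o,d=ray(i,u,v);d=d/np.linalg.norm(d);P=np.eye(3)-np.outer(d,d);A+=P;b+=P@o
    X=np.linalg.solve(A,b); return X
def proj(i,X):
    c=np.array(i['R'])@np.array(X)+np.array(i['t']); return c[0]/c[2]*i['fx']+i['cx'],c[1]/c[2]*i['fy']+i['cy']
def go(x,y,z,yaw=None,s=None):
    """print row to reach TCP x,y,z with jaw axis (tool y) at world angle yaw (mod pi)"""
    s=s or bot.get_state(); R=Rn.from_rotvec(s['eef_rot']).as_matrix()
    d=R.T@(np.array([x,y,z])-s['eef_pos']); a=0.
    if yaw is not None:
        cur=np.arctan2(R[1,1],R[0,1]); a=-(yaw-cur)   # tool z down
        a=(a+np.pi/2)%np.pi-np.pi/2
    print('row %.4f %.4f %.4f %.4f'%(*d,a),'j6',s['joint_pos'][5].round(2),'alt',round(a-np.sign(a)*np.pi,3))
def st():
    s=bot.get_state(); R=Rn.from_rotvec(s['eef_rot']).as_matrix()
    print('t%.2f'%s['time_s'],s['eef_pos'].round(4),'jaw',np.degrees(np.arctan2(R[1,1],R[0,1])).round(1),'tilt',np.degrees(np.arccos(-R[2,2])).round(2),'F',s['wrist_force'].round(1),'w',round(s['grip_width'],4)); return s
def snap(n,f,crop=None,k=1):
    info=optics.camera_info(n);im=optics.read_camera(n)[:,:,::-1].copy()
    o=im if crop is None else im[crop[1]:crop[3],crop[0]:crop[2]]
    cv2.imwrite(f'pics/{f}.png',cv2.resize(o,None,fx=k,fy=k,interpolation=cv2.INTER_CUBIC)); return info,im
def tins(im,lo=120):
    h=cv2.cvtColor(im,cv2.COLOR_BGR2HSV)
    m=((h[...,2]>lo)&(h[...,1]<60)).astype(np.uint8)
    c,_=cv2.findContours(m,cv2.RETR_EXTERNAL,cv2.CHAIN_APPROX_NONE)
    return m,c
E
python3 - <<'E'
from h import *
T,ti=snap('top','t1',(140,60,480,320),2.3)
S,si=snap('scene','s1',(330,150,530,300),4)
for n,i,im,box in(('top',T,ti,(146,165,284,310)),('scene',S,si,(340,160,520,290))):
    m,c=tins(im)
    for k in c:
        (u,v),wh,a=cv2.minAreaRect(k)
        if cv2.contourArea(k)>60 and box[0]<u<box[2] and box[1]<v<box[3]:
            print(n,round(u,1),round(v,1),np.round(wh,1),round(a,1),cv2.contourArea(k), onplane(i,u,v,.027).round(3))
for u,v in((347,180),(382,195),(316,149),(427,203),(460,276),(224,214),(253,142)): print(u,v,onplane(T,u,v,.05).round(3))
E
```

```text
top 262.9 249.9 [22.5 12.6] 71.6 261.0 [0.421 0.181 0.027]
top 194.4 234.5 [13.2 22.5] 50.7 270.0 [0.467 0.395 0.027]
top 260.3 193.3 [21.9 12.7] 45.0 259.5 [0.597 0.192 0.027]
scene 374.0 234.5 [37.5 14.8] 45.0 322.0 [0.621 0.212 0.027]
scene 449.5 219.9 [11.4 24. ] 77.5 215.5 [0.474 0.397 0.027]
scene 383.5 191.5 [15. 13.] 90.0 163.0 [0.428 0.181 0.027]
scene 497.8 194.2 [92.5 43.1] 9.0 1524.0 [0.296 0.512 0.027]
347 180 [ 0.638 -0.078  0.05 ]
382 195 [ 0.592 -0.186  0.05 ]
316 149 [0.734 0.018 0.05 ]
427 203 [ 0.568 -0.324  0.05 ]
460 276 [ 0.346 -0.422  0.05 ]
224 214 [0.53  0.299 0.05 ]
253 142 [0.754 0.214 0.05 ]
```

View pics/t1.png

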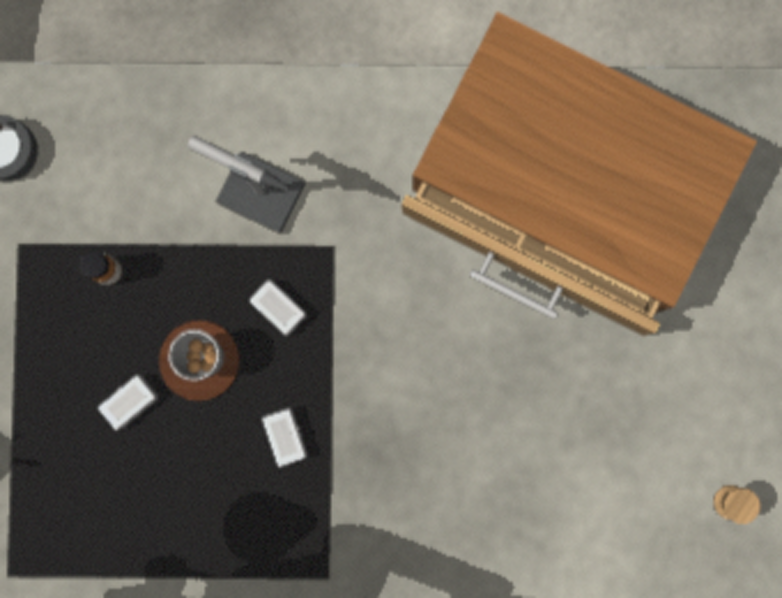

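View pics/s1.png

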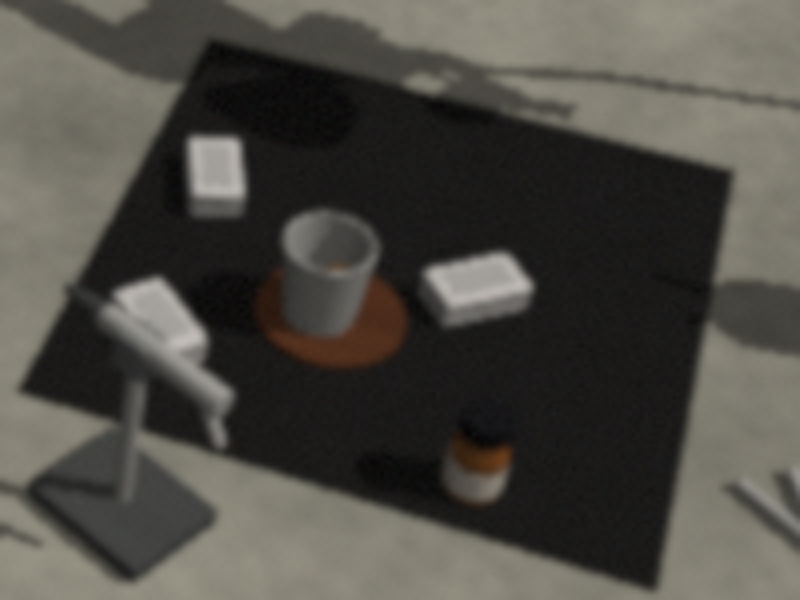

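Run:
```python
from h import *
T=optics.camera_info('top')
a=onplane(T,345.2,179.1,.057);b=onplane(T,381.7,197,.057);print(a,b,np.linalg.norm(a-b),np.degrees(np.arctan2(*(a-b)[[1,0]]))-90)
s=st(); W=optics.camera_info('wrist'); C=-W['R'].T@W['t']; R=Rn.from_rotvec(s['eef_rot']).as_matrix(); print('cam in tool',R.T@(C-s['eef_pos']),'axes\n',(R.T@W['R'].T).round(2))
m=(a+b)/2; go(m[0]-.05,m[1]+.02,.21,np.radians(-26))
```

```text
[ 0.63952901 -0.07176379  0.057     ] [ 0.58519699 -0.18352732  0.057     ] 0.12427008489202618 -25.92595033536729
t0.25 [0.1581 0.5525 0.2129] jaw 74.0 tilt 0.06 F [ 0.1 -0.3  0.7] w 0.0941
cam in tool [ 0.06571436  0.00074184 -0.17080348] axes
 [[-0.   -0.97 -0.23]
 [ 1.   -0.    0.  ]
 [-0.   -0.23  0.97]]
row -0.5703 -0.5234 0.0034 -1.3958 j6 -0.15 alt 1.746
```

```bash
python3 -m pendant '[[[-0.57,-0.523,0.003,1.746],[-0.57,-0.523,0.003,1.746],[-0.57,-0.523,0.003,1.746],[-0.57,-0.523,0.003,1.746],[-0.57,-0.523,0.003,1.746]]]' 1 20
python3 - <<'E'
from h import *
st();go(.562,-.108,.21,np.radians(-26))
E
```

```text
time_s: 0.75
eef_pos: [0.2893, 0.3379, 0.2125]
eef_rot: [1.553, 2.73, 0.0]
wrist_force: [0.9, -0.2, 1.2]
grip_width: 0.0939
t0.75 [0.2893 0.3379 0.2125] jaw 30.7 tilt 0.04 F [ 0.9 -0.2  1.2] w 0.0939
row -0.5226 0.0064 0.0028 0.9904 j6 0.13 alt -2.151
```

```bash
python3 -m pendant '[[[-0.523,0.006,0.003,0.99],[-0.523,0.006,0.003,0.99],[-0.523,0.006,0.003,0.99],[-0.523,0.006,0.003,0.99],[-0.523,0.006,0.003,0.99]]]'
python3 - <<'E'
from h import *
st();go(.562,-.108,.21,np.radians(-26))
E
```

```text
time_s: 1.25
eef_pos: [0.4195, 0.1242, 0.2115]
eef_rot: [2.446, 1.971, 0.002]
wrist_force: [0.5, 1.3, -1.0]
grip_width: 0.0939
t1.25 [0.4195 0.1242 0.2115] jaw -12.3 tilt 0.08 F [ 0.5  1.3 -1. ] w 0.0939
row -0.1966 0.1886 0.0017 0.2395 j6 0.3 alt -2.902
```

```bash
python3 -m pendant '[[[-0.197,0.189,0.002,0.24],[-0.197,0.189,0.002,0.24],[-0.197,0.189,0.002,0.24],[-0.197,0.189,0.002,0.24],[-0.197,0.189,0.002,0.24]]]'; python3 -m pendant '[[[0,0,0,0]]]'
python3 - <<'E'
from h import *
st();go(.562,-.108,.21,np.radians(-26)); snap('wrist','w2')
E
```

```text
time_s: 1.75
eef_pos: [0.55, -0.0892, 0.2097]
eef_rot: [2.665, 1.663, 0.002]
wrist_force: [-0.5, 0.2, -0.4]
grip_width: 0.0939
time_s: 1.85
eef_pos: [0.5522, -0.0944, 0.2093]
eef_rot: [2.667, 1.654, 0.002]
wrist_force: [-0.4, 0.6, 0.2]
grip_width: 0.0943
t1.85 [ 0.5522 -0.0944  0.2093] jaw -26.4 tilt 0.18 F [-0.4  0.6  0.2] w 0.0943
row -0.0078 0.0149 -0.0007 -0.0067 j6 0.14 alt 3.135
```

View pics/w2.png

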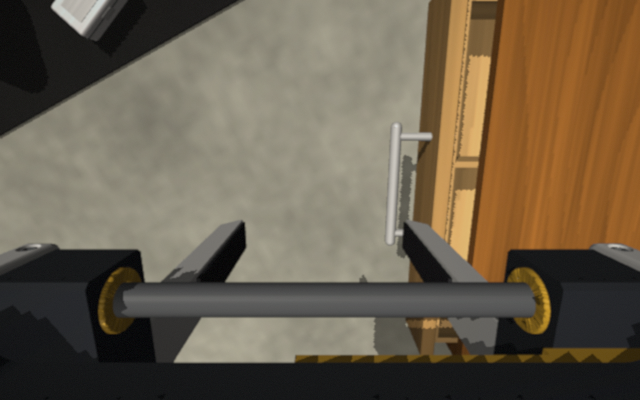

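The wrist view shows the handle bar from (396,124) to (390,243). I'll triangulate its ends with the top view and check the height.

Run:
```python
from h import *
W=optics.camera_info('wrist');T=optics.camera_info('top')
e1=tri([(W,396,126),(T,345.4,179.3)]);e2=tri([(W,390,241),(T,381.5,196.8)]);print(e1,e2)
a=onplane(W,396,124,.057);b=onplane(W,390,243,.057);m=(a+b)/2;print(a,b,m,np.linalg.norm(a-b),np.degrees(np.arctan2(*(a-b)[[1,0]]))-90)
go(m[0],m[1],.14,np.radians(-27))
```

```text
[ 0.63919397 -0.0689216   0.06848008] [ 0.58875636 -0.18659796  0.03397418]
[ 0.64400213 -0.06564445  0.057     ] [ 0.58807959 -0.17868613  0.057     ] [ 0.61604086 -0.12216529  0.057     ] 0.12611800941994025 -26.321937054172537
row 0.0019 0.0718 0.0691 0.0121 j6 0.14 alt -3.13
```

```bash
python3 -m pendant '[[[0.002,0.071,0.069,0.004],[0.002,0.071,0.069,0.004],[0.002,0.071,0.069,0.004],[0.002,0.071,0.069,0.004],[0.002,0.071,0.069,0.004]]]' -0.38; python3 -m pendant '[[[0,0,0,0]]]'
python3 - <<'E'
from h import *
st();go(.6155,-.1225,.046,np.radians(-26.2)); snap('wrist','w3')
E
```

```text
time_s: 2.4
eef_pos: [0.6155, -0.1206, 0.1422]
eef_rot: [2.669, 1.653, 0.004]
wrist_force: [-0.4, -0.0, 0.2]
grip_width: 0.0574
time_s: 2.5
eef_pos: [0.616, -0.12, 0.1453]
eef_rot: [2.666, 1.652, 0.008]
wrist_force: [0.4, 0.2, -0.2]
grip_width: 0.0495
t2.50 [ 0.616  -0.12    0.1453] jaw -26.4 tilt 0.43 F [ 0.4  0.2 -0.2] w 0.0495
row -0.0027 -0.0001 0.0993 -0.0037 j6 0.13 alt 3.138
```

View pics/w3.png

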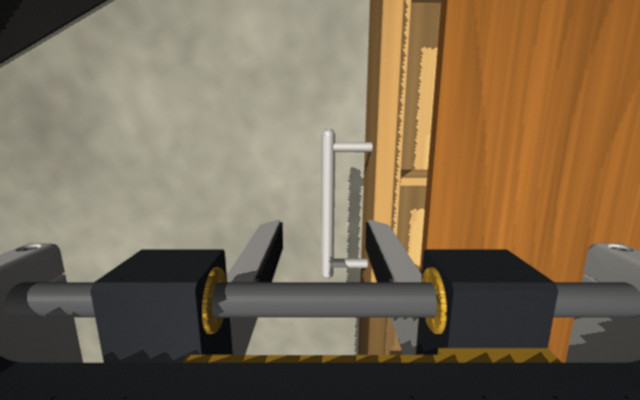

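The bar is vertical at column 328, with the fingers straddling it around column 324. I'll lower onto it.

```bash
python3 - <<'E'
from h import *
W=optics.camera_info('wrist')
a=onplane(W,328,131,.057);b=onplane(W,327,275,.057);m=(a+b)/2;print(a,b,m,np.linalg.norm(a-b),np.degrees(np.arctan2(*(a-b)[[1,0]]))-90)
go(m[0],m[1],.046,np.radians(-26.4))
E
python3 -m pendant '[[[-0.002,0,0.05,0],[-0.002,0,0.07,0],[-0.002,0,0.07,0]]]'
```

```text
[ 0.64638015 -0.06812724  0.057     ] [ 0.58970667 -0.18106661  0.057     ] [ 0.61804341 -0.12459693  0.057     ] 0.12636132434689465 -26.647705461865385
row -0.0036 0.0027 0.0999 -0.0001 j6 0.13 alt 3.141
time_s: 2.85
eef_pos: [0.6134, -0.1207, 0.0743]
eef_rot: [2.668, 1.655, 0.005]
wrist_force: [-0.2, -0.3, 0.4]
grip_width: 0.0293
```

```bash
python3 - <<'E'
from h import *
go(.617,-.1235,.046,np.radians(-26.4))
E
python3 -m pendant '[[[0,0.004,0.028,0],[0,0.004,0.028,0],[0,0.004,0.028,0]]]'; python3 -m pendant '[[[0,0,0,0],[0,0,0,0],[0,0,0,0],[0,0,0,0]]]' -1 30
```

```text
row -0.0010 0.0044 0.0283 0.0003 j6 0.13 alt -3.141
time_s: 3.15
eef_pos: [0.6177, -0.1225, 0.0482]
eef_rot: [2.666, 1.654, 0.007]
wrist_force: [-0.2, -0.5, 1.2]
grip_width: 0.0292
time_s: 3.55
eef_pos: [0.6189, -0.1228, 0.0501]
eef_rot: [2.665, 1.653, 0.01]
wrist_force: [-0.4, 0.5, 6.5]
grip_width: 0.0101
```

```bash
python3 -m pendant '[[[0,-0.02,0,0],[0,-0.05,0,0],[0,-0.08,0,0],[0,-0.11,0,0],[0,-0.13,0,0]]]'; python3 -m pendant '[[[0,0,0,0]]]';python3 - <<'E'
from h import *
st(); snap('top','t4',(140,60,480,320),2.3)
E
```

```text
time_s: 4.05
eef_pos: [0.5027, -0.0643, 0.0501]
eef_rot: [2.663, 1.652, 0.015]
wrist_force: [2.7, 1.1, 3.0]
grip_width: 0.0102
time_s: 4.15
eef_pos: [0.5003, -0.063, 0.0502]
eef_rot: [2.664, 1.654, 0.012]
wrist_force: [-1.1, -0.3, -4.2]
grip_width: 0.0105
t4.15 [ 0.5003 -0.063   0.0502] jaw -26.3 tilt 0.55 F [-1.1 -0.3 -4.2] w 0.0105
```

View pics/t4.png

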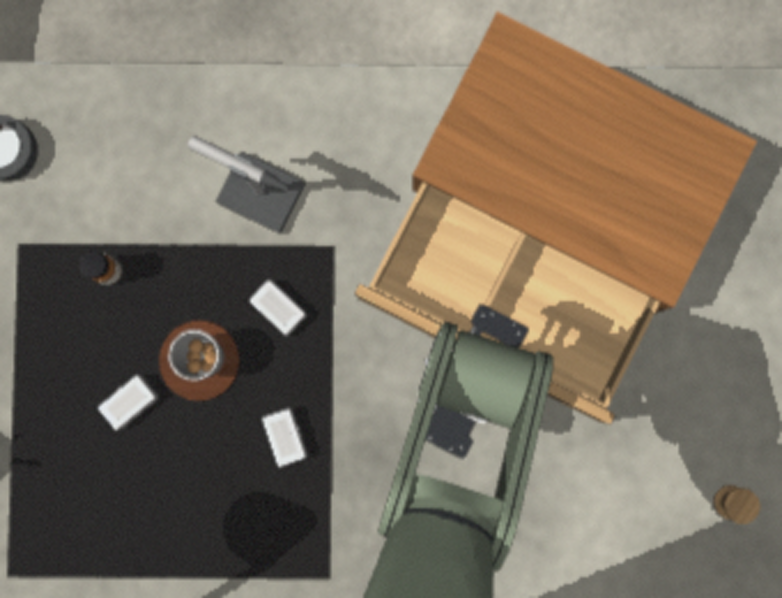

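The drawer has come out about 0.13 m. I'll pull it gently to its stop.

```bash
python3 -m pendant '[[[0,-0.01,0,0],[0,-0.016,0,0],[0,-0.02,0,0]]]'; python3 -m pendant '[[[0,-0.005,0,0],[0,-0.008,0,0]]]'
```

```text
time_s: 4.5
eef_pos: [0.4834, -0.0546, 0.0502]
eef_rot: [2.664, 1.653, 0.014]
wrist_force: [2.2, 0.5, -0.2]
grip_width: 0.0101
time_s: 4.7
eef_pos: [0.4793, -0.0524, 0.0503]
eef_rot: [2.658, 1.649, 0.022]
wrist_force: [12.6, -6.6, -13.5]
grip_width: 0.0099
```

```bash
python3 -m pendant '[[[0,0.004,0,0],[0,0.004,0,0],[0,0.004,0,0]]]' -0.4; python3 -m pendant '[[[0,0,-0.05,0],[0,0,-0.1,0],[0,0,-0.16,0],[0,0,-0.16,0],[0,0,-0.16,0]]]'
python3 - <<'E'
from h import *
st(); go(.42,.13,.2,np.radians(-26.3)); snap('wrist','w5'); snap('top','t5',(140,60,480,320),2.3)
E
```

```text
time_s: 5.0
eef_pos: [0.4825, -0.0542, 0.0502]
eef_rot: [2.658, 1.65, 0.021]
wrist_force: [0.4, 0.4, -0.0]
grip_width: 0.0273
time_s: 5.5
eef_pos: [0.4811, -0.0539, 0.2128]
eef_rot: [2.654, 1.647, 0.026]
wrist_force: [0.2, 0.7, 0.6]
grip_width: 0.0282
t5.50 [ 0.4811 -0.0539  0.2128] jaw -26.4 tilt 1.38 F [0.2 0.7 0.6] w 0.0282
row 0.1376 -0.1367 0.0103 -0.0009 j6 0.17 alt 3.141
```

View pics/w5.png

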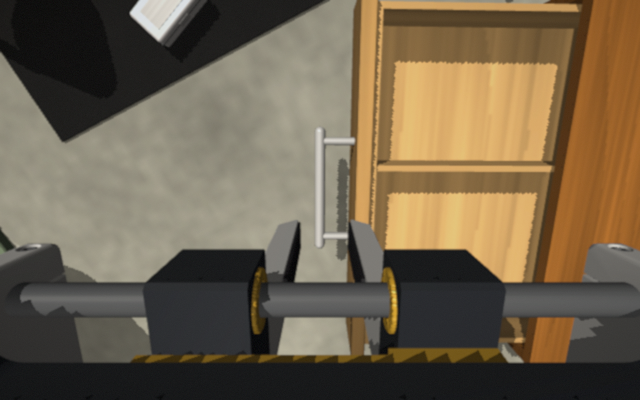

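View pics/t5.png

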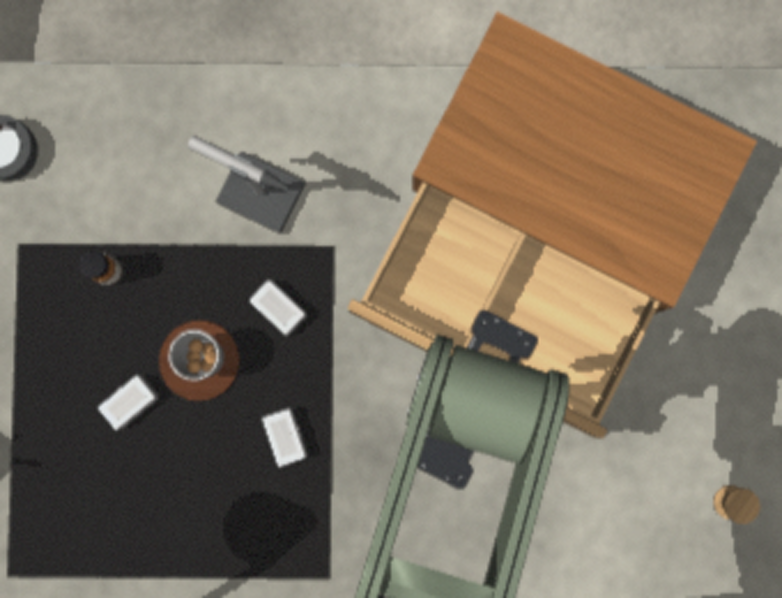

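Run:
```python
from h import *
W=optics.camera_info('wrist')
for n,u,v,z in(('barA',320,129,.057),('barB',320,245,.057),('divF',378,166,.070),('divB',553,167,.070),('frontinnerL',380,10,.082),('cornerfloorL',388,63,.022)):
    print(n,onplane(W,u,v,z).round(4))
a=onplane(W,320,128,.057);b=onplane(W,320,246,.057);m=(a+b)/2;print(m,np.degrees(np.arctan2(*(a-b)[[1,0]]))-90)
```

```text
barA [0.5038 0.0019 0.057 ]
barB [ 0.4488 -0.1084  0.057 ]
divF [ 0.5392 -0.0553  0.07  ]
divB [ 0.6953 -0.1342  0.07  ]
frontinnerL [0.5942 0.0685 0.082 ]
cornerfloorL [0.5991 0.0307 0.022 ]
[ 0.47622796 -0.05332292  0.057     ] -26.518178945697883
```

Run:
```python
from h import *
go(.365,.16,.19,np.radians(-71.6))
```

```text
row 0.1406 -0.1965 0.0162 0.7896 j6 0.17 alt -2.352
```

```bash
python3 -m pendant '[[[0.141,-0.196,0.016,0.79],[0.141,-0.196,0.016,0.79],[0.141,-0.196,0.016,0.79],[0.141,-0.196,0.016,0.79],[0.141,-0.196,0.016,0.79]]]' 0.3
python3 - <<'E'
from h import *
st();go(.365,.16,.19,np.radians(-71.6))
E
```

```text
time_s: 6.1
eef_pos: [0.3736, 0.1416, 0.1889]
eef_rot: [3.058, 0.692, 0.013]
wrist_force: [-0.2, 0.0, -0.1]
grip_width: 0.0607
t6.10 [0.3736 0.1416 0.1889] jaw -64.5 tilt 0.61 F [-0.2  0.  -0.1] w 0.0607
row 0.0002 -0.0203 -0.0012 0.1238 j6 1.28 alt -3.018
```

```bash
python3 -m pendant '[[[0,-0.02,-0.001,0.124],[0,-0.02,-0.001,0.124],[0,-0.02,-0.001,0.124]]]'
python3 - <<'E'
from h import *
st();W,im=snap('wrist','w6')
m,c=tins(im,110)
for k in c:
    if cv2.contourArea(k)>1500:
        (u,v),wh,a=cv2.minAreaRect(k); print(u,v,wh,a,onplane(W,u,v,.027))
E
```

```text
time_s: 6.4
eef_pos: [0.3636, 0.1593, 0.1878]
eef_rot: [3.094, 0.507, 0.008]
wrist_force: [0.8, -0.2, 0.3]
grip_width: 0.0612
t6.40 [0.3636 0.1593 0.1878] jaw -71.4 tilt 0.47 F [ 0.8 -0.2  0.3] w 0.0612
333.1092834472656 323.9278259277344 (60.84414291381836, 255.99398803710938) 89.771728515625 [0.20961088 0.09542226 0.027     ]
77.09632873535156 252.17892456054688 (179.97557067871094, 65.03640747070312) 16.699243545532227 [0.20547611 0.39614013 0.027     ]
320.1745300292969 123.88662719726562 (71.0261459350586, 40.117279052734375) 87.95458984375 [0.42432421 0.18321966 0.027     ]
485.5164794921875 143.7306671142578 (316.22161865234375, 286.64923095703125) 1.818302869796753 [0.4601375  0.01352867 0.027     ]
125.5 21.5 (43.0, 91.0) 90.0 [0.45539323 0.38908825 0.027     ]
```

View pics/w6.png

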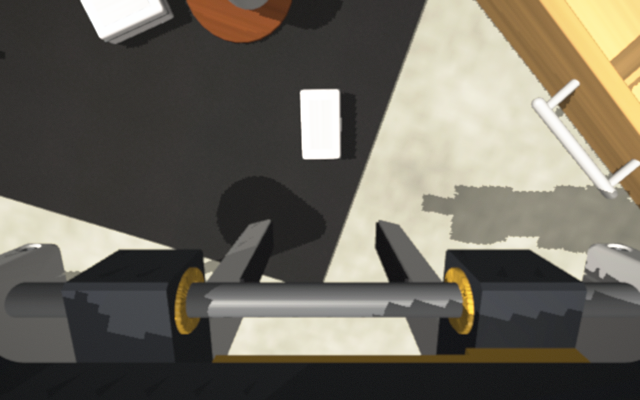

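The fly box is at (320,124), upright to about 2°. I'll triangulate it with the top view.

Run:
```python
from h import *
W=optics.camera_info('wrist');T=optics.camera_info('top')
print(tri([(W,320.2,123.9),(T,262.9,249.9)]))
go(.424,.183,.06,np.radians(-70)); go(.424,.183,.013,np.radians(-70))
```

```text
[0.42296601 0.18201366 0.02794873]
row 0.0636 -0.0049 0.1286 -0.0262 j6 1.45 alt 3.115
row 0.0634 -0.0052 0.1756 -0.0262 j6 1.45 alt 3.115
```

```bash
python3 -m pendant '[[[0.05,-0.005,0.02,-0.03],[0.064,-0.005,0.06,-0.03],[0.064,-0.005,0.1,-0.03],[0.064,-0.005,0.128,-0.03],[0.064,-0.005,0.128,-0.03]]]' 0.3
python3 - <<'E'
from h import *
st();go(.424,.183,.0135,np.radians(-70))
W,im=snap('wrist','w7')
E
```

```text
time_s: 6.95
eef_pos: [0.4205, 0.1809, 0.0559]
eef_rot: [3.086, 0.548, -0.008]
wrist_force: [0.1, -0.4, -0.4]
grip_width: 0.0608
t6.95 [0.4205 0.1809 0.0559] jaw -69.9 tilt 0.53 F [ 0.1 -0.4 -0.4] w 0.0608
row 0.0043 -0.0011 0.0424 0.0026 j6 1.45 alt -3.139
```

View pics/w7.png

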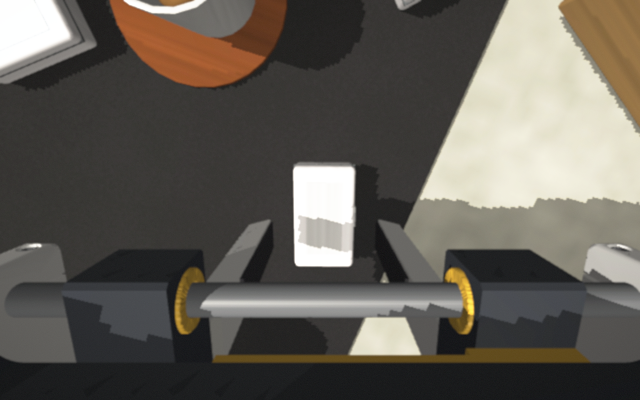

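The box sits centred between the fingers at (324,215) and is aligned with them. I'll lower and grip.

```bash
python3 -m pendant '[[[0.004,-0.001,0.02,0],[0.004,-0.001,0.035,0],[0.004,-0.001,0.043,0],[0.004,-0.001,0.043,0]]]'; python3 -m pendant '[[[0,0,0,0],[0,0,0,0],[0,0,0,0],[0,0,0,0]]]' -1 20;  python3 -m pendant '[[[0,0,-0.04,0],[0,0,-0.08,0],[0,0,-0.12,0],[0,0,-0.14,0],[0,0,-0.14,0]]]'
python3 - <<'E'
from h import *
st()
H=np.array([.477,-.0535]);y=np.radians(-26.5);ex=np.array([np.cos(y),np.sin(y)]);ey=np.array([-ex[1],ex[0]])
p=H+.100*ex-.122*ey;print(p);go(p[0],p[1],.16,y)
E
```

```text
time_s: 7.4
eef_pos: [0.4268, 0.1832, 0.0159]
eef_rot: [3.086, 0.548, 0.0]
wrist_force: [-0.6, -0.1, 0.0]
grip_width: 0.0608
time_s: 7.8
eef_pos: [0.4277, 0.1834, 0.0169]
eef_rot: [3.086, 0.548, 0.003]
wrist_force: [-0.1, -0.4, 4.0]
grip_width: 0.0402
time_s: 8.3
eef_pos: [0.43, 0.1851, 0.1605]
eef_rot: [3.086, 0.548, 0.016]
wrist_force: [-0.5, 1.1, -1.2]
grip_width: 0.0396
t8.30 [0.43   0.1851 0.1605] jaw -69.9 tilt 0.71 F [-0.5  1.1 -1.2] w 0.0396
[ 0.5120573  -0.20730177]
row -0.0581 0.3967 0.0034 -0.7567 j6 1.45 alt 2.385
```

```bash
R='x'; python3 -m pendant '[[[-0.058,0.397,0.003,-0.757],[-0.058,0.397,0.003,-0.757],[-0.058,0.397,0.003,-0.757],[-0.058,0.397,0.003,-0.757],[-0.058,0.397,0.003,-0.757]]]'
python3 - <<'E'
from h import *
st();go(.512,-.2073,.16,np.radians(-26.5))
E
```

```text
time_s: 8.8
eef_pos: [0.4722, -0.0251, 0.1566]
eef_rot: [2.753, 1.499, 0.006]
wrist_force: [0.8, 0.4, -0.4]
grip_width: 0.04
t8.80 [ 0.4722 -0.0251  0.1566] jaw -32.8 tilt 0.47 F [ 0.8  0.4 -0.4] w 0.04
row -0.1315 0.1323 -0.0024 -0.1108 j6 0.34 alt 3.031
```

```bash
python3 -m pendant '[[[-0.132,0.132,-0.002,-0.111],[-0.132,0.132,-0.002,-0.111],[-0.132,0.132,-0.002,-0.111],[-0.132,0.132,-0.002,-0.111],[-0.132,0.132,-0.002,-0.111]]]'
python3 - <<'E'
from h import *
st();go(.512,-.2073,.036,np.radians(-26.5));snap('wrist','w8')
E
```

```text
time_s: 9.3
eef_pos: [0.5111, -0.2118, 0.1574]
eef_rot: [2.67, 1.643, 0.003]
wrist_force: [0.3, 0.2, -1.4]
grip_width: 0.04
t9.30 [ 0.5111 -0.2118  0.1574] jaw -26.8 tilt 0.4 F [ 0.3  0.2 -1.4] w 0.04
row 0.0047 -0.0020 0.1214 -0.0050 j6 -0.08 alt 3.137
```

View pics/w8.png

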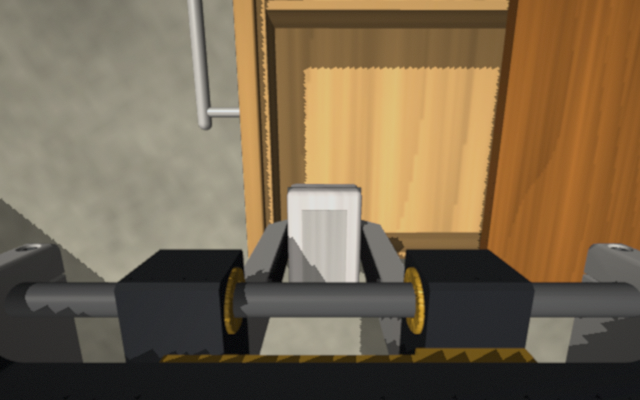

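Run:
```python
from h import *
W=optics.camera_info('wrist')
H=np.array([.477,-.0535]);y=np.radians(-26.5);ex=np.array([np.cos(y),np.sin(y)]);ey=np.array([-ex[1],ex[0]])
def loc(X): d=X[:2]-H; return (d@ex).round(4),(d@ey).round(4)
print('rwall top',[loc(onplane(W,450,v,.073)) for v in(233,247)])
print('div top',[loc(onplane(W,400,v,.070)) for v in(11,24)])
print('front inner top',[loc(onplane(W,u,100,.082)) for u in(262,270)])
print('frontfloor',loc(onplane(W,275,150,.022)))
print('bar end',loc(onplane(W,206,126,.057)))
s=bot.get_state();print('tcp',loc(s['eef_pos']))
```

```text
rwall top [(np.float64(0.207), np.float64(-0.1503)), (np.float64(0.2081), np.float64(-0.1631))]
div top [(np.float64(0.1561), np.float64(0.0219)), (np.float64(0.1566), np.float64(0.0132))]
front inner top [(np.float64(0.0535), np.float64(-0.0416)), (np.float64(0.0594), np.float64(-0.0416))]
frontfloor (np.float64(0.0528), np.float64(-0.0836))
bar end (np.float64(0.0012), np.float64(-0.0606))
tcp (np.float64(0.0993), np.float64(-0.1243))
```

```bash
python3 -m pendant '[[[0.007,-0.001,0.04,0],[0.007,-0.001,0.08,0],[0.007,-0.001,0.11,0],[0.007,-0.001,0.12,0],[0.007,-0.001,0.12,0]]]';python3 -m pendant '[[[0,0,0,0],[0,0,0,0]]]' 0.15; python3 -m pendant '[[[0,0,-0.04,0],[0,0,-0.08,0],[0,0,-0.12,0],[0,0,-0.14,0],[0,0,-0.14,0]]]'
python3 - <<'E'
from h import *
st();snap('wrist','w9')
T,im=snap('top','t9',(140,60,480,320),2.3)
m,c=tins(im)
for k in c:
    (u,v),wh,a=cv2.minAreaRect(k)
    if 60<cv2.contourArea(k)<600 and 146<u<290 and 165<v<310: print(round(u,1),round(v,1),np.round(wh,1),round(a,1), onplane(T,u,v,.027).round(3))
E
```

```text
time_s: 9.85
eef_pos: [0.5126, -0.201, 0.0362]
eef_rot: [2.671, 1.649, 0.002]
wrist_force: [0.4, 0.5, -1.2]
grip_width: 0.0399
time_s: 10.05
eef_pos: [0.5128, -0.2002, 0.0364]
eef_rot: [2.671, 1.65, 0.003]
wrist_force: [0.8, -0.5, -1.2]
grip_width: 0.0519
time_s: 10.55
eef_pos: [0.5149, -0.201, 0.1809]
eef_rot: [2.664, 1.647, 0.009]
wrist_force: [0.6, -0.6, -0.1]
grip_width: 0.0543
t10.55 [ 0.5149 -0.201   0.1809] jaw -26.6 tilt 0.66 F [ 0.6 -0.6 -0.1] w 0.0543
194.4 234.6 [13.2 22.9] 50.2 [0.467 0.395 0.027]
260.3 193.3 [21.9 12.7] 45.0 [0.597 0.192 0.027]
```

View pics/w9.png

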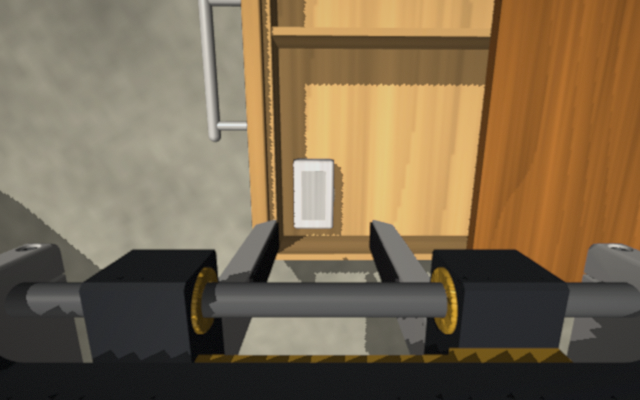

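View pics/t9.png

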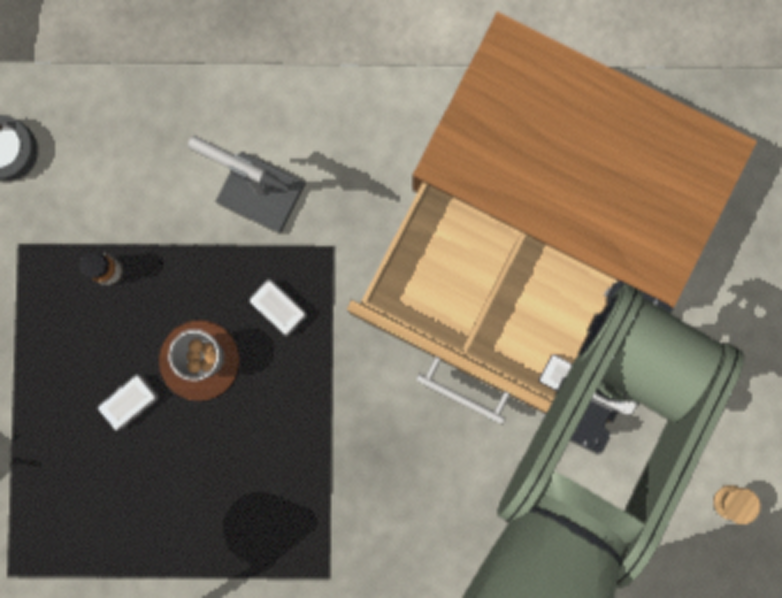

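```bash
python3 - <<'E'
from h import *
T=optics.camera_info('top')
for u,v in((222.6,119.6),(255,138)): print(onplane(T,u,v,.16))
go(.55,.145,.19,np.radians(-45))
E
python3 -m pendant '[[[0.29,-0.12,-0.008,0.32],[0.29,-0.12,-0.008,0.32],[0.29,-0.12,-0.008,0.32],[0.29,-0.12,-0.008,0.32],[0.29,-0.12,-0.008,0.32]]]' 0.3
python3 - <<'E'
from h import *
st()
go(.55,.145,.19,np.radians(-45))
E
```

```text
[0.79371931 0.2831101  0.16      ]
[0.74151073 0.19039083 0.16      ]
row 0.3252 -0.1201 -0.0141 0.3218 j6 -0.07 alt -2.82
time_s: 11.15
eef_pos: [0.5272, 0.044, 0.1793]
eef_rot: [-2.901, -1.204, 0.004]
wrist_force: [-0.1, 0.6, 0.2]
grip_width: 0.061
t11.15 [0.5272 0.044  0.1793] jaw -44.9 tilt 0.16 F [-0.1  0.6  0.2] w 0.061
row 0.0876 -0.0552 -0.0108 0.0014 j6 0.7 alt -3.14
```

```bash
python3 -m pendant '[[[0.088,-0.055,-0.011,0],[0.088,-0.055,-0.011,0],[0.088,-0.055,-0.011,0],[0.088,-0.055,-0.011,0]]]'
python3 - <<'E'
from h import *
st();W,im=snap('wrist','w10')
m,c=tins(im,110);T=optics.camera_info('top')
for k in c:
    (u,v),wh,a=cv2.minAreaRect(k)
    if 1500<cv2.contourArea(k)<6000: print(u,v,wh,a,onplane(W,u,v,.027),tri([(W,u,v),(T,260.3,193.3)]))
E
```

```text
time_s: 11.55
eef_pos: [0.5488, 0.1462, 0.1877]
eef_rot: [-2.898, -1.208, 0.011]
wrist_force: [-0.8, -0.0, 0.1]
grip_width: 0.0609
t11.55 [0.5488 0.1462 0.1877] jaw -44.7 tilt 0.43 F [-0.8 -0.   0.1] w 0.0609
330.4847106933594 303.4468994140625 (262.9840087890625, 23.0894832611084) 0.4493694603443146 [0.454061   0.04123373 0.027     ] [0.56905559 0.15805295 0.28716965]
614.576904296875 264.6153869628906 (58.63872528076172, 44.12613296508789) 11.30993366241455 [ 0.7174701  -0.14954113  0.027     ] [0.58877621 0.15481596 0.32247289]
327.5928955078125 115.6590347290039 (71.26329040527344, 40.65888595581055) 88.31531524658203 [0.60143672 0.19558777 0.027     ] [ 0.60108229  0.19629893 -0.00674997]
188.0 87.0 (80.0, 78.0) 90.0 [0.52202168 0.31329686 0.027     ] [0.5818334  0.16805485 0.36105414]
89.09437561035156 62.48552703857422 (78.03518676757812, 44.389747619628906) 5.31454610824585 [0.47070295 0.39637718 0.027     ] [0.58405097 0.16270356 0.37281858]
```

View pics/w10.png

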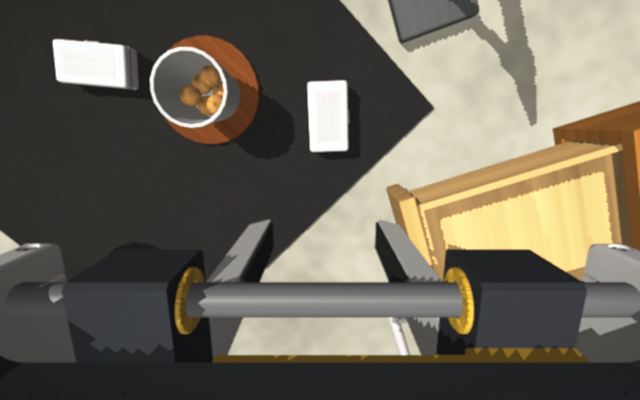

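The second box is at (328,116). Its apparent size matches the first, so it lies on the mat. The cup is visible with about 5 balls at (205,92).

```bash
python3 - <<'E'
from h import *
go(.601,.1955,.06,np.radians(-43))
E
python3 -m pendant '[[[0.05,0.003,0.02,-0.03],[0.072,0.003,0.06,-0.03],[0.072,0.003,0.1,-0.03],[0.072,0.003,0.127,-0.03],[0.072,0.003,0.127,-0.03]]]' 0.3
python3 - <<'E'
from h import *
st();go(.601,.1955,.0135,np.radians(-43))
W,im=snap('wrist','w11')
E
```

```text
row 0.0734 0.0017 0.1275 -0.0324 j6 0.89 alt 3.109
time_s: 12.1
eef_pos: [0.5955, 0.1903, 0.0538]
eef_rot: [-2.88, -1.244, 0.032]
wrist_force: [-0.6, 0.3, -0.1]
grip_width: 0.0606
t12.10 [0.5955 0.1903 0.0538] jaw -43.3 tilt 1.21 F [-0.6  0.3 -0.1] w 0.0606
row 0.0082 0.0009 0.0401 -0.0051 j6 0.93 alt 3.136
```

View pics/w11.png

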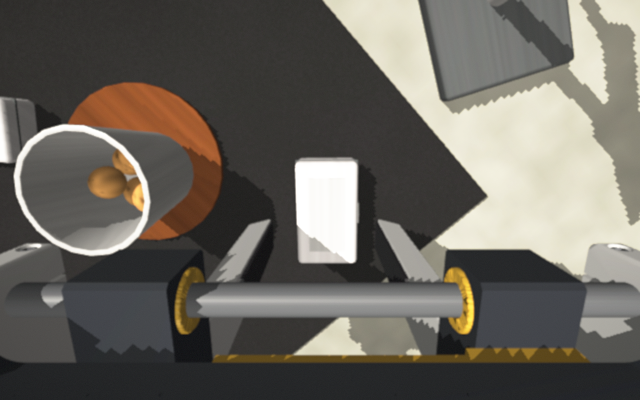

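```bash
python3 -m pendant '[[[0.007,0.002,0.02,-0.005],[0.007,0.002,0.033,-0.005],[0.007,0.002,0.04,-0.005],[0.007,0.002,0.04,-0.005]]]'; python3 -m pendant '[[[0,0,0,0],[0,0,0,0],[0,0,0,0],[0,0,0,0]]]' -1 20;  python3 -m pendant '[[[0,0,-0.04,0],[0,0,-0.08,0],[0,0,-0.12,0],[0,0,-0.15,0],[0,0,-0.15,0]]]'
python3 - <<'E'
from h import *
st()
H=np.array([.477,-.0535]);y=np.radians(-26.5);ex=np.array([np.cos(y),np.sin(y)]);ey=np.array([-ex[1],ex[0]])
p=H+.100*ex-.025*ey;print(p);go(p[0],p[1],.16,y)
E
```

```text
time_s: 12.55
eef_pos: [0.6031, 0.194, 0.0167]
eef_rot: [-2.878, -1.251, 0.025]
wrist_force: [-0.1, -0.5, 0.1]
grip_width: 0.0608
time_s: 12.95
eef_pos: [0.6036, 0.1944, 0.0178]
eef_rot: [-2.878, -1.251, 0.023]
wrist_force: [-2.1, 0.3, 4.3]
grip_width: 0.0398
time_s: 13.45
eef_pos: [0.6099, 0.1956, 0.1742]
eef_rot: [-2.881, -1.252, 0.005]
wrist_force: [0.1, -0.6, -0.0]
grip_width: 0.04
t13.45 [0.6099 0.1956 0.1742] jaw -43.0 tilt 0.18 F [ 0.1 -0.6 -0. ] w 0.04
[ 0.55533849 -0.12049314]
row -0.2683 0.1758 0.0146 -0.2883 j6 0.93 alt 2.853
```

```bash
python3 -m pendant '[[[-0.268,0.176,0.01,-0.288],[-0.268,0.176,0.01,-0.288],[-0.268,0.176,0.01,-0.288],[-0.268,0.176,0.01,-0.288],[-0.268,0.176,0.01,-0.288]]]'
python3 - <<'E'
from h import *
st();go(.5553,-.1205,.16,np.radians(-26.5))
E
```

```text
time_s: 13.95
eef_pos: [0.565, -0.0512, 0.1631]
eef_rot: [-2.669, -1.652, 0.008]
wrist_force: [0.4, -0.2, -1.9]
grip_width: 0.0398
t13.95 [ 0.565  -0.0512  0.1631] jaw -26.5 tilt 0.35 F [ 0.4 -0.2 -1.9] w 0.0398
row -0.0663 0.0222 0.0032 0.0003 j6 0.22 alt -3.141
```

```bash
python3 -m pendant '[[[-0.066,0.022,0,0],[-0.066,0.022,0,0],[-0.066,0.022,0.03,0],[-0.066,0.022,0.06,0]]]';python3 - <<'E'
from h import *
st();go(.5553,-.1205,.036,np.radians(-26.5));snap('wrist','w12')
E
```

```text
time_s: 14.35
eef_pos: [0.5545, -0.1215, 0.1017]
eef_rot: [-2.671, -1.649, 0.008]
wrist_force: [-0.7, 1.3, -1.2]
grip_width: 0.04
t14.35 [ 0.5545 -0.1215  0.1017] jaw -26.6 tilt 0.33 F [-0.7  1.3 -1.2] w 0.04
row 0.0014 0.0006 0.0657 -0.0021 j6 0.1 alt 3.14
```

View pics/w12.png

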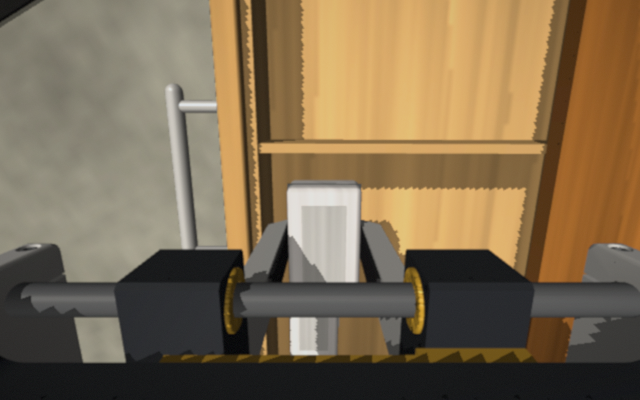

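The box and fingers clear the front wall (column 258) and the divider (row 147). I'll lower and release.

```bash
python3 -m pendant '[[[0.001,0.001,0.03,0],[0.001,0.001,0.055,0],[0.001,0.001,0.065,0],[0.001,0.001,0.065,0]]]';python3 -m pendant '[[[0,0,0,0],[0,0,0,0]]]' 0.15; python3 -m pendant '[[[0,0,-0.04,0],[0,0,-0.08,0],[0,0,-0.12,0],[0,0,-0.15,0],[0,0,-0.15,0]]]'
python3 - <<'E'
from h import *
st();snap('wrist','w13')
T,im=snap('top','t13',(140,60,480,320),2.3)
m,c=tins(im)
for k in c:
    (u,v),wh,a=cv2.minAreaRect(k)
    if 60<cv2.contourArea(k)<600 and 146<u<290 and 165<v<310: print(round(u,1),round(v,1),np.round(wh,1),round(a,1), onplane(T,u,v,.027).round(3))
E
```

```text
time_s: 14.8
eef_pos: [0.552, -0.1196, 0.0315]
eef_rot: [-2.665, -1.648, 0.016]
wrist_force: [-0.1, -1.3, 5.5]
grip_width: 0.0396
time_s: 15.0
eef_pos: [0.5524, -0.1196, 0.0315]
eef_rot: [-2.665, -1.649, 0.016]
wrist_force: [0.2, -0.3, 0.8]
grip_width: 0.0518
time_s: 15.5
eef_pos: [0.5572, -0.1206, 0.1866]
eef_rot: [-2.672, -1.653, 0.007]
wrist_force: [0.1, 0.4, -0.8]
grip_width: 0.0537
t15.50 [ 0.5572 -0.1206  0.1866] jaw -26.5 tilt 0.25 F [ 0.1  0.4 -0.8] w 0.0537
194.4 234.6 [13.2 22.9] 50.2 [0.467 0.395 0.027]
```

View pics/w13.png

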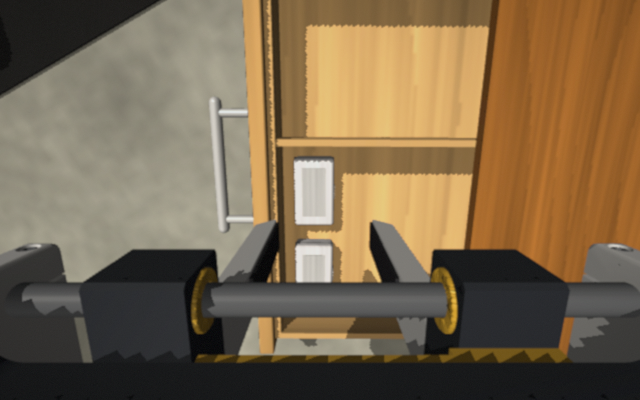

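View pics/t13.png

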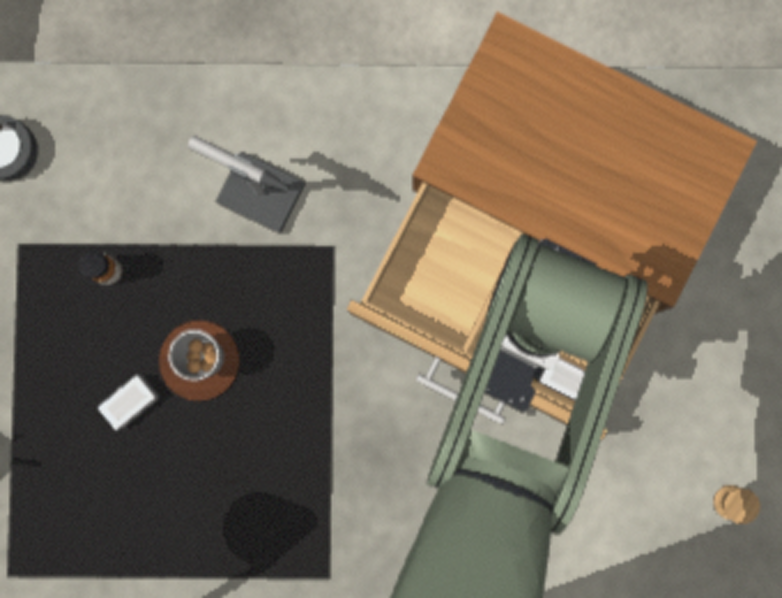

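Run:
```python
from h import *
go(.512,.345,.20,np.radians(39.8))
```

```text
row 0.3968 -0.2450 -0.0177 -1.1575 j6 0.1 alt 1.984
```

```bash
python3 -m pendant '[[[0.397,-0.245,-0.018,-1.158],[0.397,-0.245,-0.018,-1.158],[0.397,-0.245,-0.018,-1.158],[0.397,-0.245,-0.018,-1.158],[0.397,-0.245,-0.018,-1.158]]]' 0.3
python3 - <<'E'
from h import *
st();go(.512,.345,.20,np.radians(39.8))
E
```

```text
time_s: 16.1
eef_pos: [0.529, 0.1307, 0.1883]
eef_rot: [-1.864, -2.509, 0.017]
wrist_force: [0.6, -0.7, -0.2]
grip_width: 0.0612
t16.10 [0.529  0.1307 0.1883] jaw 16.8 tilt 1.08 F [ 0.6 -0.7 -0.2] w 0.0612
row 0.2102 0.0454 -0.0112 -0.4018 j6 -0.21 alt 2.74
```

```bash
python3 -m pendant '[[[0.21,0.045,-0.011,-0.4],[0.21,0.045,-0.011,-0.4],[0.21,0.045,-0.011,-0.4],[0.21,0.045,-0.011,-0.4],[0.21,0.045,-0.011,-0.4]]]' 0.3; python3 -m pendant '[[[0,0,0,0]]]'
python3 - <<'E'
from h import *
st();W,im=snap('wrist','w14')
m,c=tins(im,110);T=optics.camera_info('top')
for k in c:
    (u,v),wh,a=cv2.minAreaRect(k)
    if 1500<cv2.contourArea(k)<6000: print(u,v,wh,a,onplane(W,u,v,.027),tri([(W,u,v),(T,194.4,234.6)]))
E
```

```text
time_s: 16.6
eef_pos: [0.5086, 0.3483, 0.1964]
eef_rot: [-1.32, -2.827, 0.017]
wrist_force: [0.8, -0.1, 0.4]
grip_width: 0.0612
time_s: 16.7
eef_pos: [0.5069, 0.3496, 0.1939]
eef_rot: [-1.314, -2.827, 0.022]
wrist_force: [-0.3, -0.4, -0.1]
grip_width: 0.0613
t16.70 [0.5069 0.3496 0.1939] jaw 40.2 tilt 1.59 F [-0.3 -0.4 -0.1] w 0.0613
607.0 338.5 (45.0, 64.0) 90.0 [0.87925211 0.42609602 0.027     ] [0.47750326 0.35413423 0.33746327]
400.5 335.0 (38.0, 75.0) 90.0 [0.69182763 0.26906003 0.027     ] [0.4941489  0.34598788 0.28143597]
242.4800262451172 253.86001586914062 (27.0000057220459, 87.60001373291016) 36.869895935058594 [0.4835645  0.22748304 0.027     ] [0.47148927 0.33331471 0.23418391]
310.0 247.0 (70.0, 68.0) 90.0 [0.53719436 0.28453891 0.027     ] [0.48363853 0.34439923 0.21471862]
329.0 130.0 (68.0, 40.0) 90.0 [0.46932567 0.39780035 0.027     ] [0.46798154 0.39769619 0.01845656]
```

View pics/w14.png

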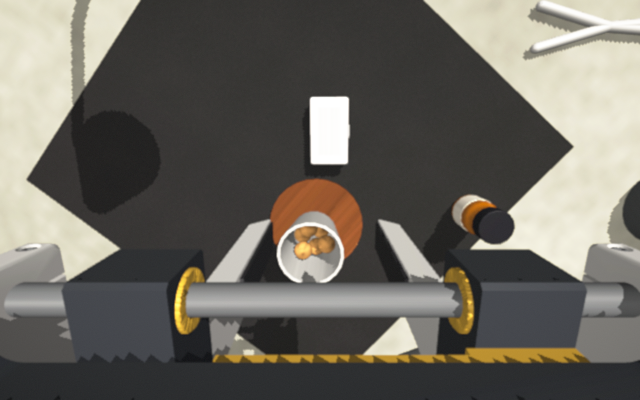

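The third box is at (329,130) and upright. The cup and coaster are under the gripper, so I'll move forward first and then down.

```bash
python3 - <<'E'
from h import *
go(.4687,.3977,.06,np.radians(40.2))
E
python3 -m pendant '[[[0.045,0.003,0,0],[0.06,0.002,0.02,0],[0.06,0.002,0.06,0],[0.06,0.002,0.1,0],[0.06,0.002,0.132,0]]]' 0.3
python3 - <<'E'
from h import *
st();go(.4687,.3977,.0135,np.radians(40.2))
W,im=snap('wrist','w15')
E
```

```text
row 0.0599 0.0062 0.1340 -0.0018 j6 -0.25 alt 3.14
time_s: 17.25
eef_pos: [0.4642, 0.3917, 0.0587]
eef_rot: [-1.317, -2.822, 0.031]
wrist_force: [-0.6, -0.2, 0.6]
grip_width: 0.0611
t17.25 [0.4642 0.3917 0.0587] jaw 40.0 tilt 1.94 F [-0.6 -0.2  0.6] w 0.0611
row 0.0010 0.0086 0.0450 -0.0039 j6 -0.15 alt 3.138
```

View pics/w15.png

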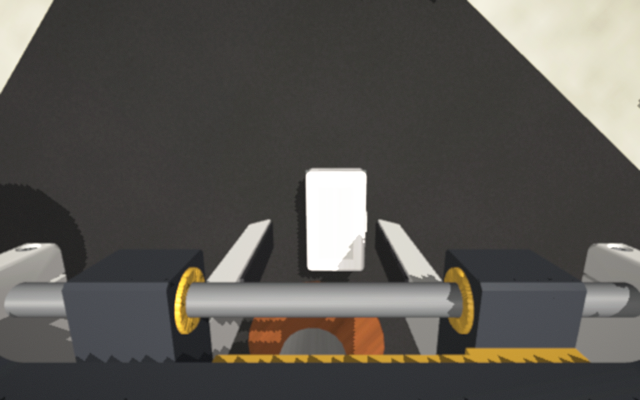

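```bash
python3 -m pendant '[[[0.002,0.008,0.015,0],[0.002,0.008,0.033,0],[0.002,0.008,0.043,0],[0.002,0.008,0.044,0]]]'; python3 -m pendant '[[[0,0,0,0],[0,0,0,0],[0,0,0,0],[0,0,0,0]]]' -1 20;  python3 -m pendant '[[[0,0,-0.04,0],[0,0,-0.08,0],[0,0,-0.12,0],[0,0,-0.15,0],[0,0,-0.15,0]]]'
python3 - <<'E'
from h import *
st()
H=np.array([.477,-.0535]);y=np.radians(-26.5);ex=np.array([np.cos(y),np.sin(y)]);ey=np.array([-ex[1],ex[0]])
p=H+.182*ex-.073*ey;print(p);go(p[0],p[1],.18,y)
E
```

```text
time_s: 17.7
eef_pos: [0.4634, 0.3927, 0.0124]
eef_rot: [-1.316, -2.814, 0.052]
wrist_force: [-10.3, -8.0, 25.2]
grip_width: 0.0607
time_s: 18.1
eef_pos: [0.4648, 0.3924, 0.0133]
eef_rot: [-1.318, -2.816, 0.05]
wrist_force: [1.4, -1.0, 5.2]
grip_width: 0.0404
time_s: 18.6
eef_pos: [0.4738, 0.3963, 0.1678]
eef_rot: [-1.32, -2.82, 0.039]
wrist_force: [0.5, 0.7, -1.1]
grip_width: 0.0399
t18.60 [0.4738 0.3963 0.1678] jaw 39.9 tilt 2.16 F [ 0.5  0.7 -1.1] w 0.0399
[ 0.60730561 -0.20003821]
row -0.5433 -0.2799 -0.0105 1.1581 j6 -0.15 alt -1.983
```

```bash
python3 -m pendant '[[[-0.543,-0.28,-0.01,1.158],[-0.543,-0.28,-0.01,1.158],[-0.543,-0.28,-0.01,1.158],[-0.543,-0.28,-0.01,1.158],[-0.543,-0.28,-0.01,1.158]]]'
python3 - <<'E'
from h import *
st();go(.6073,-.2000,.18,np.radians(-26.5))
E
```

```text
time_s: 19.1
eef_pos: [0.5248, 0.149, 0.1667]
eef_rot: [-2.271, -2.138, 0.064]
wrist_force: [0.5, -0.4, -1.1]
grip_width: 0.0403
t19.10 [0.5248 0.149  0.1667] jaw -3.5 tilt 2.65 F [ 0.5 -0.4 -1.1] w 0.0403
row -0.3436 0.1028 -0.0127 0.4018 j6 0.18 alt -2.74
```

```bash
python3 -m pendant '[[[-0.344,0.103,-0.012,0.4],[-0.344,0.103,-0.012,0.4],[-0.344,0.103,-0.012,0.4],[-0.344,0.103,-0.012,0.4],[-0.344,0.103,-0.012,0.4]]]'
python3 - <<'E'
from h import *
st();go(.6073,-.2000,.16,np.radians(-26.5))
E
```

```text
time_s: 19.6
eef_pos: [0.5808, -0.0939, 0.1732]
eef_rot: [-2.654, -1.646, 0.075]
wrist_force: [0.2, 0.1, -1.0]
grip_width: 0.0402
t19.60 [ 0.5808 -0.0939  0.1732] jaw -26.4 tilt 2.93 F [ 0.2  0.1 -1. ] w 0.0402
row -0.0828 0.0714 0.0129 0.0014 j6 0.17 alt -3.14
```

```bash
python3 -m pendant '[[[-0.083,0.071,0.012,0],[-0.083,0.071,0.012,0],[-0.083,0.071,0.03,0],[-0.083,0.071,0.06,0],[-0.083,0.071,0.06,0]]]'
python3 - <<'E'
from h import *
s=st();go(.6073,-.2000,.036,np.radians(-26.5));print(Rn.from_rotvec(s['eef_rot']).as_matrix().round(3)); snap('wrist','w16')
E
```

```text
time_s: 20.1
eef_pos: [0.5986, -0.1987, 0.1046]
eef_rot: [-2.643, -1.637, 0.088]
wrist_force: [-0.5, 0.5, -1.4]
grip_width: 0.0403
t20.10 [ 0.5986 -0.1987  0.1046] jaw -26.5 tilt 3.71 F [-0.5  0.5 -1.4] w 0.0403
row 0.0048 0.0123 0.0679 -0.0002 j6 0.03 alt 3.141
[[ 0.445  0.893 -0.065]
 [ 0.895 -0.446 -0.003]
 [-0.031 -0.056 -0.998]]
```

View pics/w16.png

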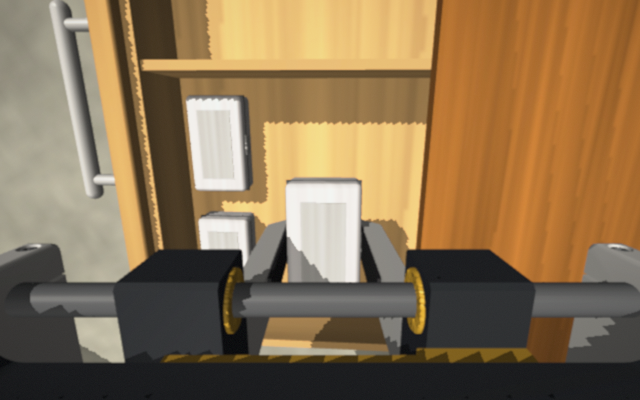

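```bash
python3 -m pendant '[[[0.005,0.008,0.03,0],[0.005,0.01,0.055,0],[0.005,0.01,0.066,0],[0.005,0.01,0.066,0]]]';python3 -m pendant '[[[0,0,0,0],[0,0,0,0]]]' 0.15; python3 -m pendant '[[[0,0,-0.04,0],[0,0,-0.08,0],[0,0,-0.12,0],[0,0,-0.15,0],[0,0,-0.15,0]]]'
python3 - <<'E'
from h import *
st();snap('wrist','w17')
E
```

```text
time_s: 20.55
eef_pos: [0.6061, -0.1978, 0.0393]
eef_rot: [-2.642, -1.64, 0.088]
wrist_force: [-0.7, 0.0, -1.0]
grip_width: 0.0406
time_s: 20.75
eef_pos: [0.6075, -0.1981, 0.0414]
eef_rot: [-2.644, -1.641, 0.085]
wrist_force: [-0.4, 0.4, 0.9]
grip_width: 0.0521
time_s: 21.25
eef_pos: [0.6211, -0.1992, 0.2001]
eef_rot: [-2.655, -1.649, 0.072]
wrist_force: [0.6, -0.2, -0.1]
grip_width: 0.054
t21.25 [ 0.6211 -0.1992  0.2001] jaw -26.4 tilt 2.76 F [ 0.6 -0.2 -0.1] w 0.054
```

View pics/w17.png

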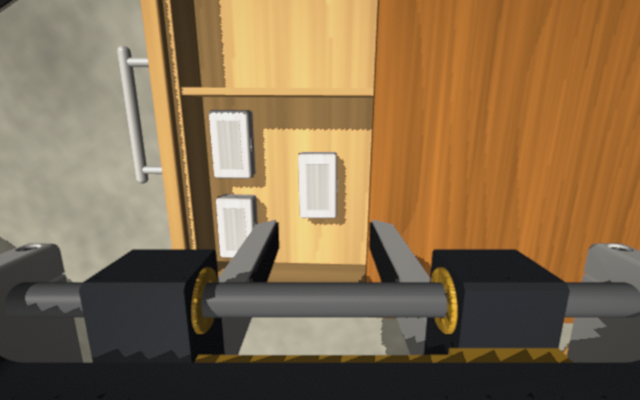

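All three boxes are flat in the wide compartment. The divider runs along row 91. Next is the cup.

Run:
```python
from h import *
go(.495,.225,.22,np.radians(-26.5))
```

```text
row 0.3237 -0.3002 -0.0207 0.0023 j6 0.04 alt -3.139
```

```bash
python3 -m pendant '[[[0.324,-0.3,-0.021,0],[0.324,-0.3,-0.021,0],[0.324,-0.3,-0.021,0],[0.324,-0.3,-0.021,0],[0.324,-0.3,-0.021,0]]]' 1
python3 - <<'E'
from h import *
st();go(.495,.225,.22,np.radians(-26.5))
E
```

```text
time_s: 21.8
eef_pos: [0.5459, 0.0441, 0.2064]
eef_rot: [-2.65, -1.645, 0.079]
wrist_force: [0.1, 0.5, -0.9]
grip_width: 0.0903
t21.80 [0.5459 0.0441 0.2064] jaw -26.4 tilt 3.16 F [ 0.1  0.5 -0.9] w 0.0903
row 0.1391 -0.1265 -0.0124 0.0017 j6 0.39 alt -3.14
```

```bash
python3 -m pendant '[[[0.139,-0.126,-0.012,0],[0.139,-0.126,-0.012,0],[0.139,-0.126,-0.012,0],[0.139,-0.126,-0.012,0],[0.139,-0.126,-0.012,0]]]' 1
python3 - <<'E'
from h import *
st();snap('wrist','w18'); snap('top','t18',(200,190,260,240),10)
E
```

```text
time_s: 22.3
eef_pos: [0.4928, 0.2288, 0.2188]
eef_rot: [-2.643, -1.652, 0.081]
wrist_force: [1.0, -0.1, -0.2]
grip_width: 0.0938
t22.30 [0.4928 0.2288 0.2188] jaw -26.0 tilt 3.26 F [ 1.  -0.1 -0.2] w 0.0938
```

View pics/w18.png

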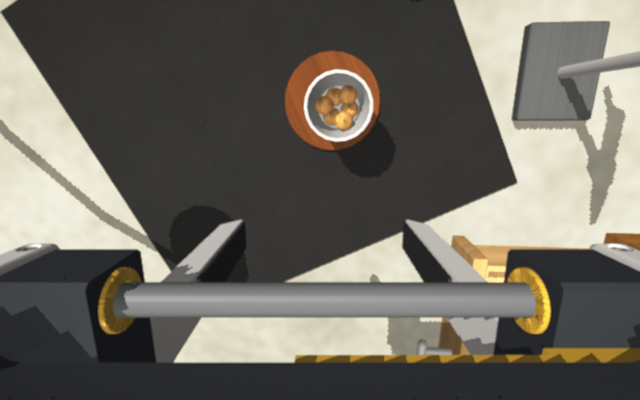

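View pics/t18.png

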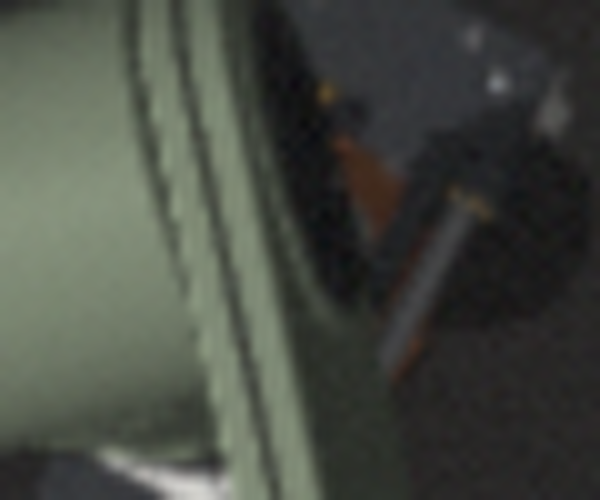

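```bash
cat > cup.py <<'E'
from h import *
def coaster(im):
    h=cv2.cvtColor(im,cv2.COLOR_BGR2HSV)
    m=((h[...,0]<12)&(h[...,1]>120)&(h[...,2]>50)).astype(np.uint8)
    return m
def fit(m,amin,pts=None):
    c,_=cv2.findContours(m,cv2.RETR_EXTERNAL,cv2.CHAIN_APPROX_NONE)
    return [(cv2.fitEllipse(cv2.convexHull(k)),cv2.contourArea(k)) for k in c if cv2.contourArea(k)>amin]
E
python3 - <<'E'
from cup import *
W=optics.camera_info('wrist');T=optics.camera_info('top')
im=cv2.imread('pics/w18.png');t=cv2.imread('pics/top0.png')
im2=im.copy();im2[220:]=0
for e,a in fit(coaster(im2),300): print('W coaster',np.round(e[0],1),np.round(e[1],1),a,onplane(W,*e[0],.008).round(4))
h=cv2.cvtColor(im,cv2.COLOR_BGR2HSV)
m=((h[...,2]>175)&(h[...,1]<40)).astype(np.uint8);mm=np.zeros_like(m);mm[60:150,295:385]=m[60:150,295:385]
for e,a in fit(mm,50): print('W rim',np.round(e[0],1),np.round(e[1],1),a,onplane(W,*e[0],.076).round(4)); we=e[0]
t2=t.copy();
for e,a in fit(coaster(t2),300): print('T coaster',np.round(e[0],1),np.round(e[1],1),a,onplane(T,*e[0],.008).round(4))
cv2.imwrite('pics/tc.png',cv2.resize(t[195:235,205:245],None,fx=14,fy=14,interpolation=cv2.INTER_CUBIC))
E
```

```text
W coaster [332. 100.] [95.6 99.9] 7377.5 [0.5314 0.3011 0.008 ]
W rim [338.2 105.1] [68.8 71.8] 3791.0 [0.5348 0.2917 0.076 ]
T coaster [226.1 216.3] [33.8 34.4] 866.5 [0.525 0.302 0.008]
```

View pics/tc.png

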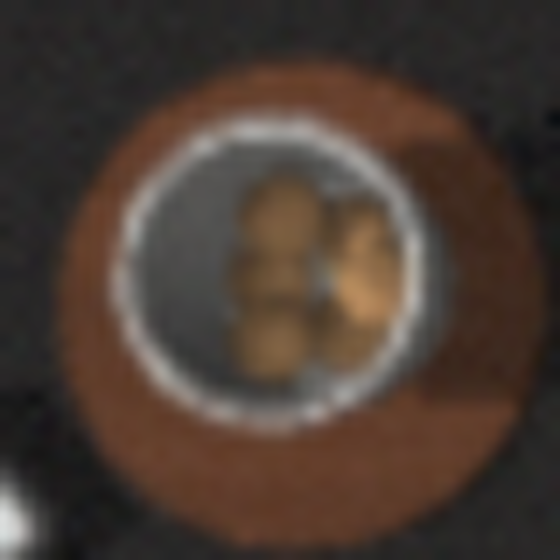

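Run:
```python
from cup import *
W=optics.camera_info('wrist');T=optics.camera_info('top')
print(onplane(T,224.1,214.4,.076),tri([(W,338.2,105.1),(T,224.1,214.4)]),tri([(W,332,100),(T,226.1,216.3)]))
go(.5335,.2925,.10,np.radians(-26.5))
```

```text
[0.52810195 0.29277171 0.076     ] [0.53144989 0.29221966 0.07598924] [0.52822609 0.30191767 0.0047332 ]
row 0.0818 0.0107 0.1154 0.0039 j6 0.72 alt -3.138
```

```bash
python3 -m pendant '[[[0.045,0.006,0.02,0],[0.081,0.011,0.05,0],[0.081,0.011,0.085,0],[0.081,0.011,0.115,0],[0.081,0.011,0.115,0]]]' 1
python3 - <<'E'
from h import *
s=st();print(Rn.from_rotvec(s['eef_rot']).as_matrix()[:,2].round(3));go(.532,.292,.021,np.radians(-26.5));snap('wrist','w19')
E
```

```text
time_s: 22.9
eef_pos: [0.5293, 0.2882, 0.094]
eef_rot: [-2.648, -1.643, 0.103]
wrist_force: [0.9, 0.0, -0.5]
grip_width: 0.0941
t22.90 [0.5293 0.2882 0.094 ] jaw -26.4 tilt 4.0 F [ 0.9  0.  -0.5] w 0.0941
[-0.068 -0.015 -0.998]
row 0.0077 0.0048 0.0726 0.0015 j6 0.81 alt -3.14
```

View pics/w19.png

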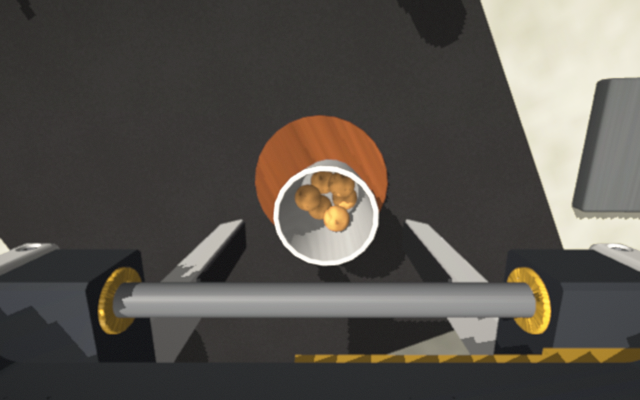

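```bash
cat > ti.py <<'E'
from h import *
s=st();print(Rn.from_rotvec(s['eef_rot']).as_matrix()[:,2].round(4))
E
python3 -m pendant '[[[0,0,-0.05,0],[0,0,-0.1,0]]]'; python3 ti.py;  python3 -m pendant '[[[0,0,0.015,0],[0,0,0.03,0],[0,0,0.04,0],[0,0,0.04,0],[0,0,0.04,0]]]'; python3 ti.py;  python3 -m pendant '[[[0,0,-0.05,0],[0,0,-0.1,0]]]'; python3 ti.py
```

```text
time_s: 23.15
eef_pos: [0.5375, 0.2887, 0.1978]
eef_rot: [-2.65, -1.641, 0.099]
wrist_force: [0.8, 0.4, 0.0]
grip_width: 0.0942
t23.15 [0.5375 0.2887 0.1978] jaw -26.5 tilt 3.86 F [0.8 0.4 0. ] w 0.0942
[-0.0659 -0.0138 -0.9977]
time_s: 23.65
eef_pos: [0.5336, 0.2876, 0.156]
eef_rot: [-2.649, -1.64, 0.105]
wrist_force: [-0.7, 0.3, 0.1]
grip_width: 0.0938
t23.65 [0.5336 0.2876 0.156 ] jaw -26.5 tilt 4.08 F [-0.7  0.3  0.1] w 0.0938
[-0.0694 -0.0151 -0.9975]
time_s: 23.85
eef_pos: [0.5388, 0.2885, 0.254]
eef_rot: [-2.648, -1.639, 0.115]
wrist_force: [0.3, 1.4, 1.1]
grip_width: 0.0943
t23.85 [0.5388 0.2885 0.254 ] jaw -26.6 tilt 4.46 F [0.3 1.4 1.1] w 0.0943
[-0.0758 -0.0174 -0.997 ]
```

```bash
python3 -m pendant '[[[0,0,0,0],[0,0,0,0],[0,0,0,0]]]'>/dev/null; python3 ti.py;  python3 -m pendant '[[[0,0,0.03,0],[0,0,0.06,0],[0,0,0.09,0],[0,0,0.12,0],[0,0,0.15,0]]]' >/dev/null; python3 ti.py;  python3 -m pendant '[[[0,0,0,0],[0,0,0,0],[0,0,0,0]]]'>/dev/null; python3 ti.py
```

```text
t24.15 [0.538  0.2882 0.2525] jaw -26.6 tilt 4.61 F [-0.2 -0.6 -0.1] w 0.0941
[-0.0782 -0.0183 -0.9968]
t24.65 [0.5242 0.2847 0.0995] jaw -26.6 tilt 4.86 F [-0.2  0.   0.2] w 0.0942
[-0.0824 -0.0199 -0.9964]
t24.95 [0.5249 0.285  0.1004] jaw -26.6 tilt 4.77 F [-0.2  0.1  0.1] w 0.094
[-0.0809 -0.0193 -0.9965]
```

```bash
python3 -m pendant '[[[-0.02,-0.04,-0.03,0],[-0.04,-0.08,-0.06,0]]]' >/dev/null; python3 ti.py;  python3 -m pendant '[[[0,0,0,0],[0,0,0,0]]]'>/dev/null; python3 ti.py;  python3 -m pendant '[[[0.02,0.04,0,0],[0.04,0.08,0,0]]]' >/dev/null; python3 ti.py;python3 -m pendant '[[[0,0,0,0],[0,0,0,0]]]'>/dev/null; python3 ti.py
```

```text
t25.15 [0.4467 0.2859 0.1631] jaw -26.7 tilt 4.83 F [-0.5  0.4  1.6] w 0.094
[-0.082  -0.0194 -0.9964]
t25.35 [0.4485 0.2869 0.1661] jaw -26.6 tilt 4.44 F [ 0.1  0.4 -0.7] w 0.0942
[-0.0755 -0.0171 -0.997 ]
t25.55 [0.5391 0.287  0.1595] jaw -26.5 tilt 4.36 F [-0.2 -0.3  0.3] w 0.0939
[-0.0741 -0.017  -0.9971]
t25.75 [0.5401 0.2862 0.1579] jaw -26.6 tilt 4.48 F [-0.9 -0.4 -0.4] w 0.0941
[-0.0761 -0.0175 -0.9969]
```

Run:
```python
from cup import *
st();W,im=snap('wrist','w20')
h=cv2.cvtColor(im,cv2.COLOR_BGR2HSV)
m=((h[...,2]>175)&(h[...,1]<40)).astype(np.uint8);mm=np.zeros_like(m);mm[120:268,250:400]=m[120:268,250:400]
for e,a in fit(mm,300): print('W rim',np.round(e[0],1),np.round(e[1],1),a,onplane(W,*e[0],.076).round(4))
go(.532,.292,.023,np.radians(-26.6));go(.532,.292,.09,np.radians(-26.6))
```

```text
t25.75 [0.5401 0.2862 0.1579] jaw -26.6 tilt 4.48 F [-0.9 -0.4 -0.4] w 0.0941
W rim [317.2 192.8] [77.  79.4] 4711.0 [0.5333 0.2964 0.076 ]
row 0.0085 -0.0006 0.1354 0.0002 j6 0.8 alt -3.141
row 0.0052 -0.0047 0.0686 0.0002 j6 0.8 alt -3.141
```

View pics/w20.png

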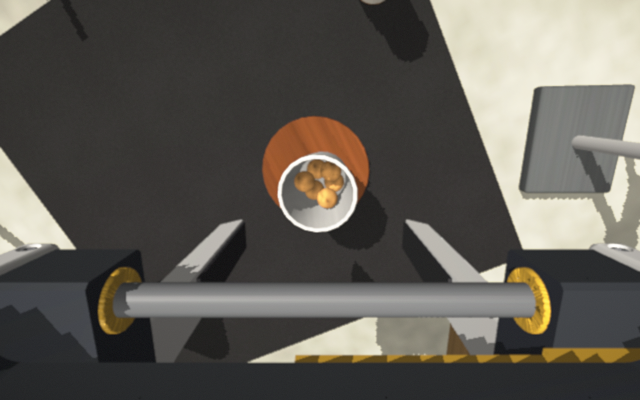

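```bash
python3 -m pendant '[[[0.007,-0.003,0.03,0],[0.007,-0.003,0.06,0],[0.008,-0.002,0.09,0],[0.009,0,0.12,0],[0.01,0,0.134,0]]]' 1; python3 -m pendant '[[[0,0,0,0],[0,0,0,0]]]';python3 - <<'E'
from h import *
st();go(.533,.294,.023,np.radians(-26.6));snap('wrist','w21')
E
```

```text
time_s: 26.3
eef_pos: [0.5302, 0.2924, 0.0217]
eef_rot: [-2.647, -1.639, 0.123]
wrist_force: [-0.8, -0.5, 0.2]
grip_width: 0.0938
time_s: 26.5
eef_pos: [0.5299, 0.2927, 0.0224]
eef_rot: [-2.646, -1.639, 0.123]
wrist_force: [0.1, 0.8, -0.2]
grip_width: 0.0944
t26.50 [0.5299 0.2927 0.0224] jaw -26.5 tilt 4.78 F [ 0.1  0.8 -0.2] w 0.0944
row 0.0025 0.0022 -0.0009 0.0010 j6 0.81 alt -3.141
```

View pics/w21.png

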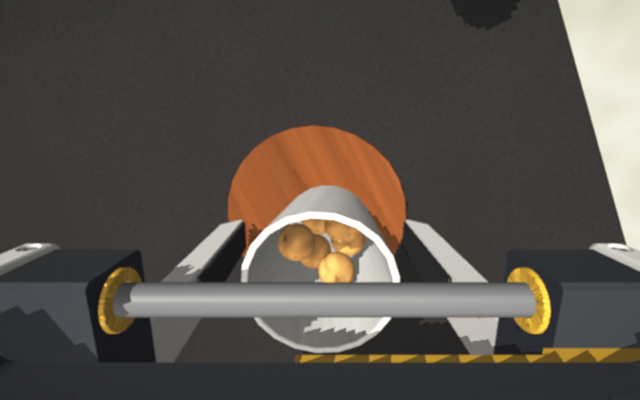

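```bash
python3 - <<'E'
from h import *
W=optics.camera_info('wrist');print(onplane(W,322,281,.076)); go(*onplane(W,322,281,.076)[:2],.023)
E
python3 -m pendant '[[[0.002,0.001,0,0],[0.002,0.001,0,0]]]'; python3 -m pendant '[[[0,0,0,0],[0,0,0,0],[0,0,0,0],[0,0,0,0]]]' -1 15; python3 ti.py
```

```text
[0.5354199  0.29724508 0.076     ]
row 0.0059 0.0022 -0.0003 0.0000 j6 0.81 alt 0.0
time_s: 26.75
eef_pos: [0.5343, 0.295, 0.0249]
eef_rot: [-2.647, -1.64, 0.114]
wrist_force: [-0.6, 0.1, -0.1]
grip_width: 0.0944
time_s: 27.15
eef_pos: [0.5335, 0.2954, 0.0251]
eef_rot: [-2.646, -1.639, 0.116]
wrist_force: [-2.3, 0.5, 2.5]
grip_width: 0.0658
t27.15 [0.5335 0.2954 0.0251] jaw -26.5 tilt 4.53 F [-2.3  0.5  2.5] w 0.0658
[-0.0773 -0.0164 -0.9969]
```

```bash
python3 -m pendant '[[[0,0,0,0],[0,0,0,0],[0,0,0,0],[0,0,0,0]]]' -1 15
python3 - <<'E'
from h import *
snap('wrist','w22'); snap('scene','s22',(330,150,530,300),4)
E
```

```text
time_s: 27.55
eef_pos: [0.5334, 0.2954, 0.0251]
eef_rot: [-2.646, -1.639, 0.116]
wrist_force: [-0.8, 0.9, 2.4]
grip_width: 0.0644
```

View pics/w22.png

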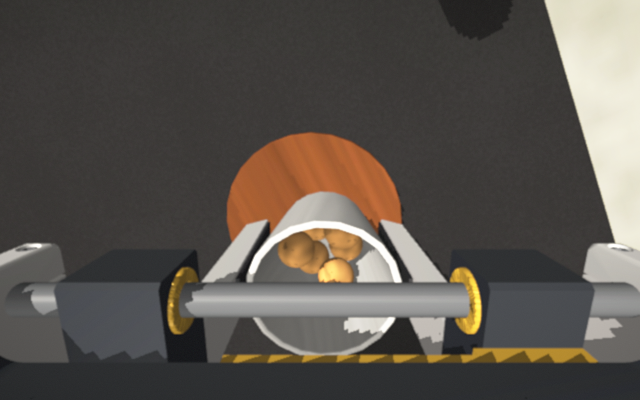

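View pics/s22.png

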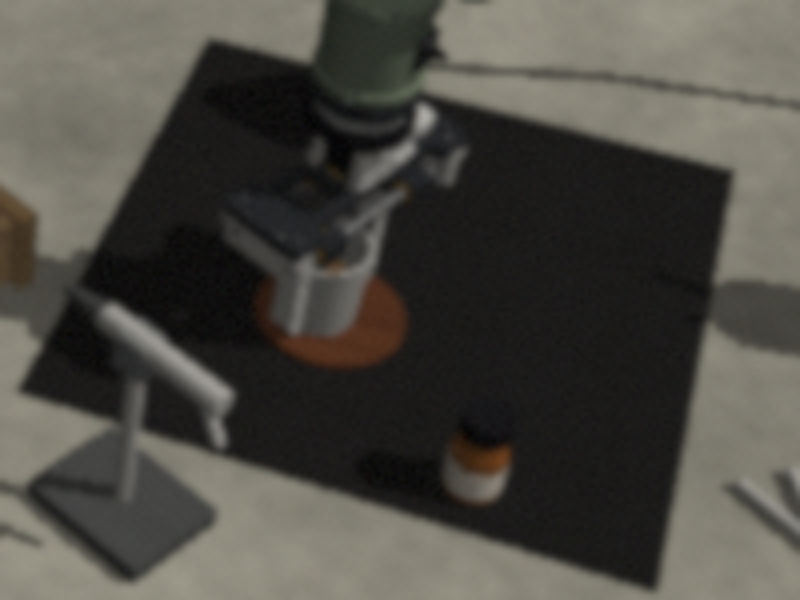

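```bash
python3 -m pendant '[[[0,0,-0.02,0],[0,0,-0.05,0],[0,0,-0.08,0],[0,0,-0.11,0],[0,0,-0.12,0]]]'
python3 - <<'E'
from h import *
st();snap('wrist','w23'); snap('scene','s23',(330,100,530,250),4)
E
```

```text
time_s: 28.15
eef_pos: [0.5451, 0.2979, 0.1479]
eef_rot: [-2.648, -1.639, 0.107]
wrist_force: [0.5, 0.7, -1.5]
grip_width: 0.0644
t28.15 [0.5451 0.2979 0.1479] jaw -26.6 tilt 4.19 F [ 0.5  0.7 -1.5] w 0.0644
```

View pics/w23.png

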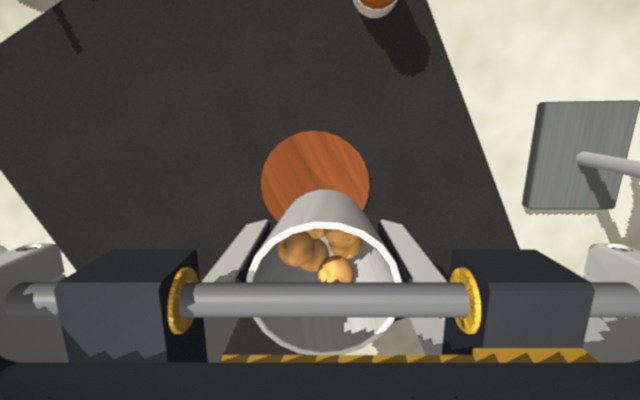

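View pics/s23.png

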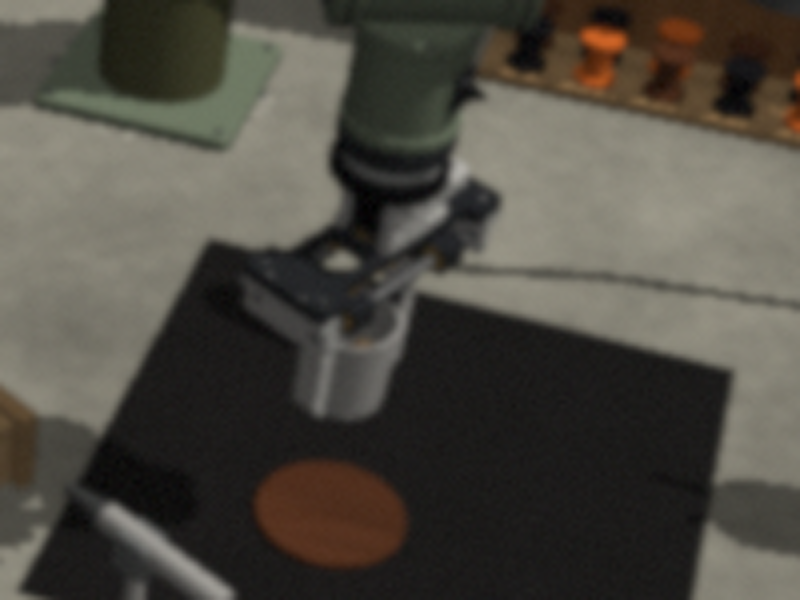

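The cup lifts level with the balls inside. I'll carry it over the narrow compartment, beside the divider.

Run:
```python
from h import *
from cup import *
W,im=snap('wrist','w24');im[200:]=0
for e,a in fit(coaster(im),1500): print('W coaster',np.round(e[0],1),np.round(e[1],1),a,onplane(W,*e[0],.008).round(4))
H=np.array([.477,-.0535]);y=np.radians(-26.5);ex=np.array([np.cos(y),np.sin(y)]);ey=np.array([-ex[1],ex[0]])
p=H+.143*ex+.075*ey;print(p);go(p[0],p[1],.15,y)
```

```text
W coaster [315.9 183. ] [107.1 110.6] 5909.5 [0.53   0.3059 0.008 ]
[ 0.63844045 -0.05018621]
row -0.2685 0.2402 -0.0075 -0.0011 j6 0.81 alt 3.14
```

```bash
python3 -m pendant '[[[-0.04,0.035,-0.003,0],[-0.08,0.07,-0.005,0],[-0.12,0.105,-0.007,0],[-0.16,0.14,-0.007,0],[-0.2,0.18,-0.007,0]]]'
python3 - <<'E'
from h import *
st();go(.6384,-.0502,.15,np.radians(-26.5))
E
```

```text
time_s: 28.8
eef_pos: [0.6072, 0.0547, 0.1468]
eef_rot: [-2.644, -1.637, 0.123]
wrist_force: [0.1, -0.4, -3.4]
grip_width: 0.064
t28.80 [0.6072 0.0547 0.1468] jaw -26.6 tilt 4.85 F [ 0.1 -0.4 -3.4] w 0.064
row -0.0802 0.0744 -0.0040 -0.0010 j6 0.43 alt 3.141
```

```bash
python3 -m pendant '[[[-0.03,0.03,-0.002,0],[-0.06,0.06,-0.004,0],[-0.08,0.074,-0.004,0],[-0.08,0.074,-0.004,0]]]'
python3 - <<'E'
from h import *
s=st()
H=np.array([.477,-.0535]);y=np.radians(-26.5);ex=np.array([np.cos(y),np.sin(y)]);ey=np.array([-ex[1],ex[0]])
d=s['eef_pos'][:2]-H;print('loc',d@ex,d@ey)
p=H+.143*ex+.047*ey;go(p[0],p[1],.10,y)
snap('wrist','w25');snap('scene','s25',(180,130,380,280),4)
E
```

```text
time_s: 29.2
eef_pos: [0.6367, -0.0538, 0.1466]
eef_rot: [-2.646, -1.63, 0.13]
wrist_force: [-0.7, -0.3, -2.3]
grip_width: 0.0638
t29.20 [ 0.6367 -0.0538  0.1466] jaw -26.8 tilt 5.13 F [-0.7 -0.3 -2.3] w 0.0638
loc 0.1430542566183414 0.07100752358228174
row -0.0214 0.0034 0.0477 -0.0061 j6 0.27 alt 3.136
```

View pics/w25.png

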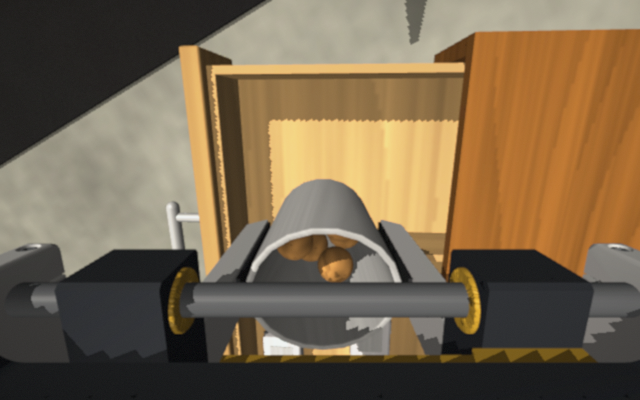

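View pics/s25.png

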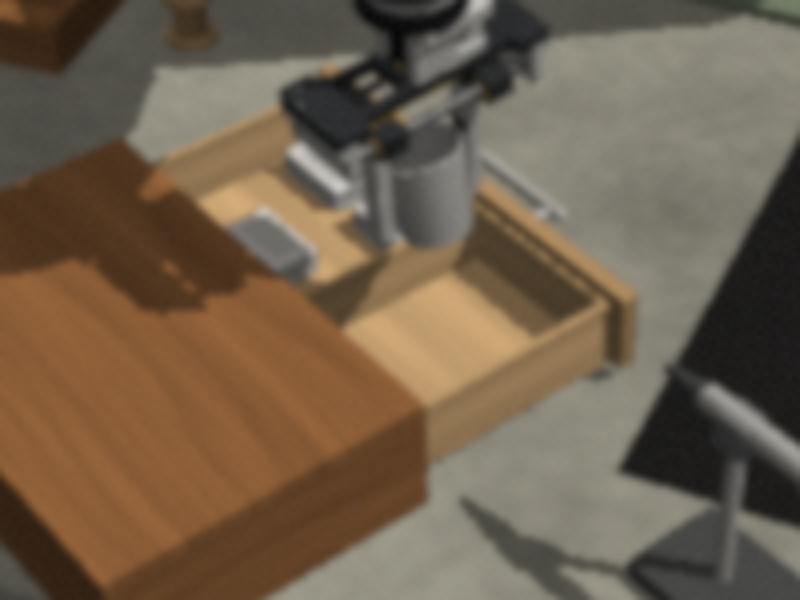

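```bash
python3 - <<'E'
from h import *
s=bot.get_state()
H=np.array([.477,-.0535]);y=np.radians(-26.5);ex=np.array([np.cos(y),np.sin(y)]);ey=np.array([-ex[1],ex[0]])
p=H+.143*ex+.041*ey;go(p[0],p[1],.108,y)
E
python3 -m pendant '[[[-0.01,0.001,0.01,-0.005],[-0.02,0.002,0.02,-0.005],[-0.028,0.003,0.03,-0.005],[-0.028,0.003,0.038,-0.005],[-0.028,0.003,0.038,-0.005]]]' -1 10
python3 - <<'E'
from h import *
s=st()
H=np.array([.477,-.0535]);y=np.radians(-26.5);ex=np.array([np.cos(y),np.sin(y)]);ey=np.array([-ex[1],ex[0]])
d=s['eef_pos'][:2]-H;print('loc',d@ex,d@ey)
snap('wrist','w26');snap('scene','s26',(180,130,380,280),4)
E
```

```text
row -0.0314 0.0050 0.0406 -0.0023 j6 0.27 alt 3.139
time_s: 29.8
eef_pos: [0.6216, -0.0762, 0.1084]
eef_rot: [-2.634, -1.638, 0.132]
wrist_force: [-0.0, -1.1, -2.7]
grip_width: 0.0643
t29.80 [ 0.6216 -0.0762  0.1084] jaw -26.4 tilt 5.3 F [-0.  -1.1 -2.7] w 0.0643
loc 0.1395087075737417 0.04416998881464893
```

View pics/w26.png

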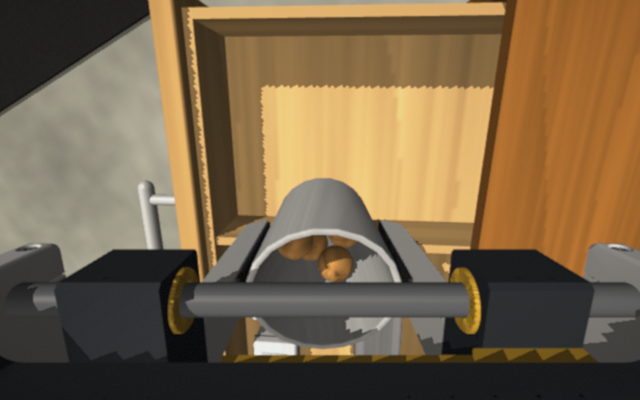

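View pics/s26.png

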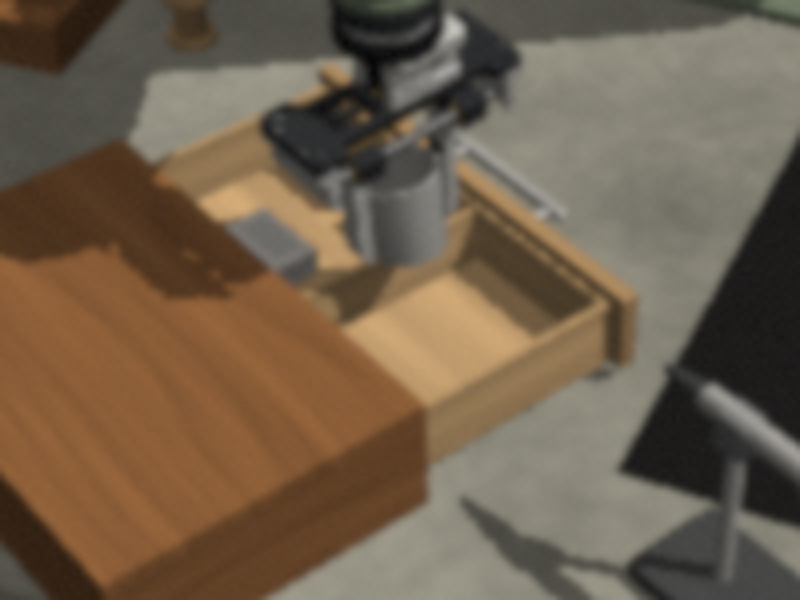

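```bash
python3 -m pendant '[[[-0.005,0.002,0.01,0],[-0.005,0.002,0.018,0],[-0.005,0.002,0.024,0],[-0.005,0.002,0.03,0],[-0.005,0.002,0.03,0]]]'
python3 - <<'E'
from h import *
s=st()
H=np.array([.477,-.0535]);y=np.radians(-26.5);ex=np.array([np.cos(y),np.sin(y)]);ey=np.array([-ex[1],ex[0]])
d=s['eef_pos'][:2]-H;print('loc',d@ex,d@ey)
snap('wrist','w27')
E
```

```text
time_s: 30.4
eef_pos: [0.6241, -0.0815, 0.0842]
eef_rot: [-2.64, -1.643, 0.116]
wrist_force: [3.0, 2.8, 7.6]
grip_width: 0.0637
t30.40 [ 0.6241 -0.0815  0.0842] jaw -26.3 tilt 4.61 F [3.  2.8 7.6] w 0.0637
loc 0.1440901830713143 0.04057411686063043
```

View pics/w27.png

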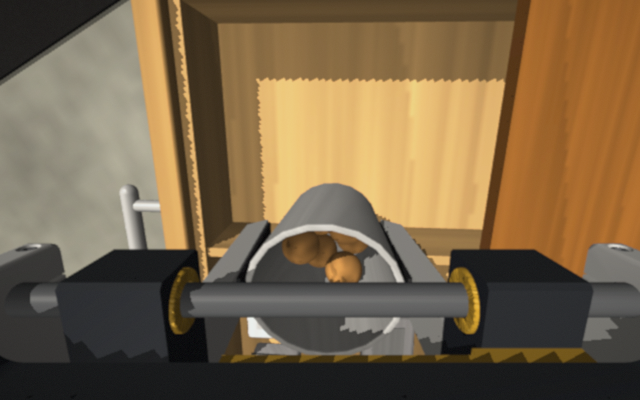

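```bash
python3 -m pendant '[[[0,0,0.006,0],[0,0,0.011,0],[0,0,0.016,0],[0,0,0.02,0]]]' -1 7
python3 - <<'E'
from h import *
s=st()
snap('wrist','w28')
E
```

```text
time_s: 30.85
eef_pos: [0.6265, -0.0813, 0.0678]
eef_rot: [-2.645, -1.646, 0.105]
wrist_force: [2.4, 2.7, 8.4]
grip_width: 0.0625
t30.85 [ 0.6265 -0.0813  0.0678] jaw -26.3 tilt 4.1 F [2.4 2.7 8.4] w 0.0625
```

View pics/w28.png

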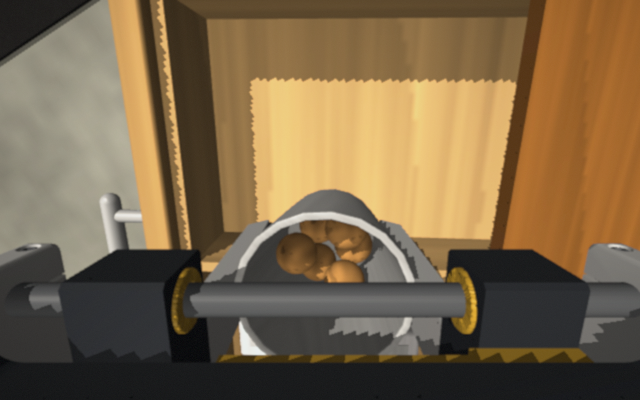

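```bash
python3 -m pendant '[[[0,0,0.006,0],[0,0,0.011,0],[0,0,0.016,0],[0,0,0.02,0]]]' -1 7
python3 - <<'E'
from h import *
s=st()
snap('wrist','w29');snap('scene','s29',(180,130,380,280),4)
E
```

```text
time_s: 31.3
eef_pos: [0.6293, -0.0806, 0.0508]
eef_rot: [-2.648, -1.649, 0.092]
wrist_force: [3.0, 4.4, 9.4]
grip_width: 0.0606
t31.30 [ 0.6293 -0.0806  0.0508] jaw -26.3 tilt 3.58 F [3.  4.4 9.4] w 0.0606
```

View pics/w29.png

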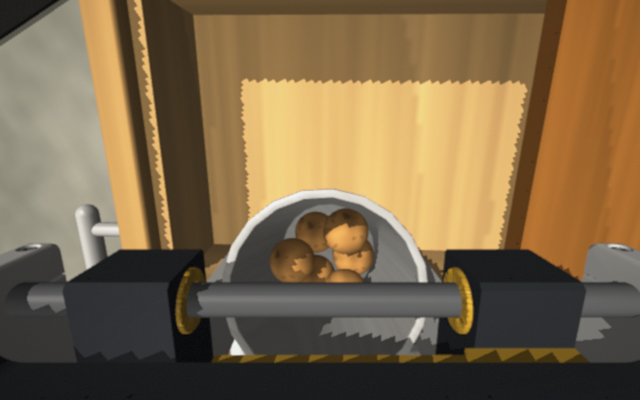

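View pics/s29.png

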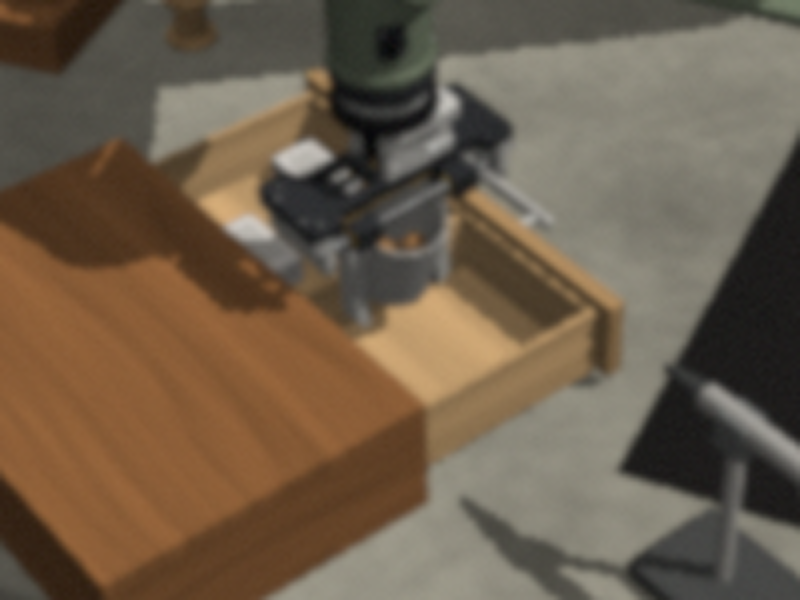

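```bash
python3 -m pendant '[[[0.006,0,0,0],[0.012,0,0,0],[0.018,0,0,0],[0.024,0,0,0]]]' -1 5
python3 - <<'E'
from h import *
s=st()
snap('wrist','w30')
E
```

```text
time_s: 31.8
eef_pos: [0.6387, -0.0584, 0.0482]
eef_rot: [-2.646, -1.648, 0.096]
wrist_force: [0.7, 0.1, -2.6]
grip_width: 0.0605
t31.80 [ 0.6387 -0.0584  0.0482] jaw -26.2 tilt 3.76 F [ 0.7  0.1 -2.6] w 0.0605
```

View pics/w30.png

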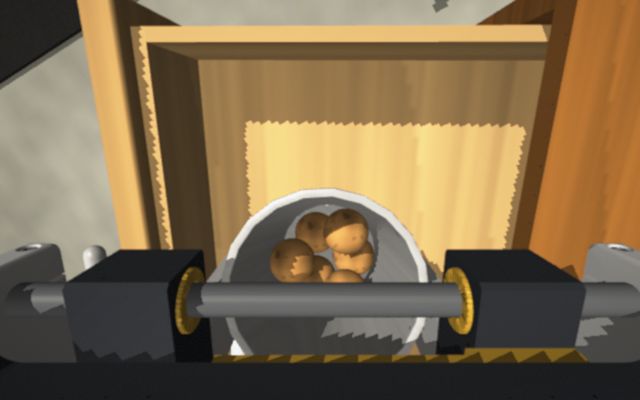

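```bash
python3 -m pendant '[[[0,0,-0.01,0],[0,0,-0.018,0],[-0.005,0,-0.022,0],[-0.01,0,-0.022,0],[-0.01,0,-0.022,0]]]' -1 12; python3 -m pendant '[[[0,0,0.006,0],[0,0,0.012,0],[0,0,0.018,0],[0,0,0.024,0]]]' -1 10
python3 - <<'E'
from h import *
s=st()
snap('wrist','w31')
E
```

```text
time_s: 32.35
eef_pos: [0.6359, -0.0673, 0.0711]
eef_rot: [-2.647, -1.647, 0.094]
wrist_force: [-0.4, -0.7, -2.0]
grip_width: 0.0605
time_s: 32.75
eef_pos: [0.6339, -0.0674, 0.0459]
eef_rot: [-2.646, -1.647, 0.096]
wrist_force: [0.5, 0.2, -2.1]
grip_width: 0.0605
t32.75 [ 0.6339 -0.0674  0.0459] jaw -26.3 tilt 3.76 F [ 0.5  0.2 -2.1] w 0.0605
```

View pics/w31.png

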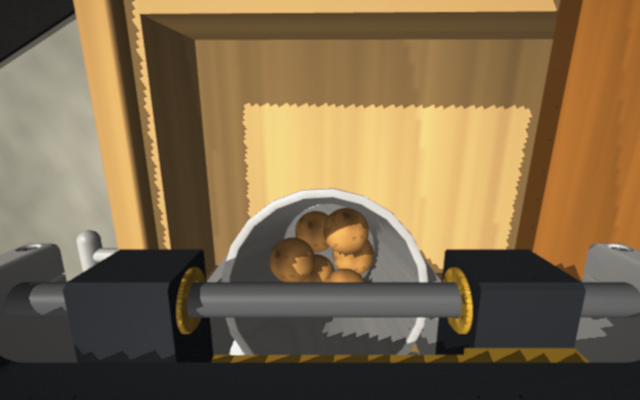

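```bash
python3 -m pendant '[[[0,0,-0.012,0],[0,0,-0.024,0],[-0.005,0,-0.03,0],[-0.01,0,-0.03,0],[-0.01,0,-0.03,0]]]' -1 12; python3 -m pendant '[[[0,0,0.008,0],[0,0,0.015,0],[0,0,0.022,0],[0,0,0.028,0],[0,0,0.034,0]]]' -1 10
python3 - <<'E'
from h import *
s=st()
snap('wrist','w32')
E
```

```text
time_s: 33.3
eef_pos: [0.6308, -0.0768, 0.0761]
eef_rot: [-2.647, -1.646, 0.097]
wrist_force: [-0.4, 0.1, -2.2]
grip_width: 0.0606
time_s: 33.8
eef_pos: [0.6327, -0.0753, 0.0452]
eef_rot: [-2.649, -1.647, 0.083]
wrist_force: [3.3, 8.1, 13.7]
grip_width: 0.0597
t33.80 [ 0.6327 -0.0753  0.0452] jaw -26.3 tilt 3.28 F [ 3.3  8.1 13.7] w 0.0597
```

View pics/w32.png

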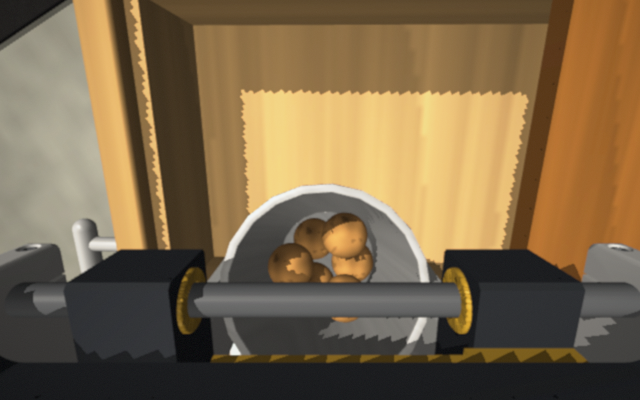

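```bash
python3 -m pendant '[[[0,0,0,0],[0,0,0,0],[0,0,0.003,0],[0,0,0.006,0]]]' -1 3
python3 - <<'E'
from h import *
s=st()
snap('wrist','w33');snap('scene','s33',(180,130,380,280),4)
E
```

```text
time_s: 34.25
eef_pos: [0.6332, -0.075, 0.0392]
eef_rot: [-2.65, -1.648, 0.08]
wrist_force: [1.4, 2.6, 3.5]
grip_width: 0.0606
t34.25 [ 0.6332 -0.075   0.0392] jaw -26.3 tilt 3.17 F [1.4 2.6 3.5] w 0.0606
```

View pics/w33.png

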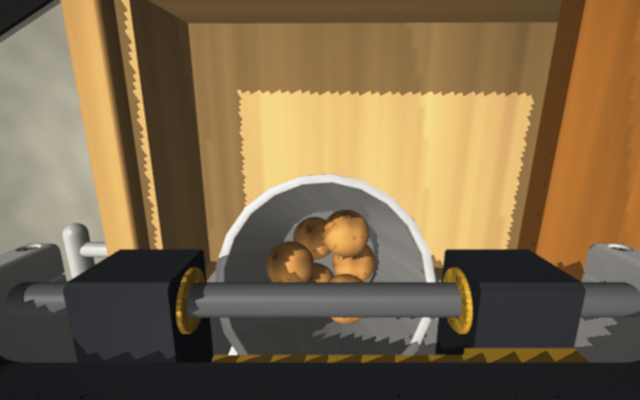

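View pics/s33.png

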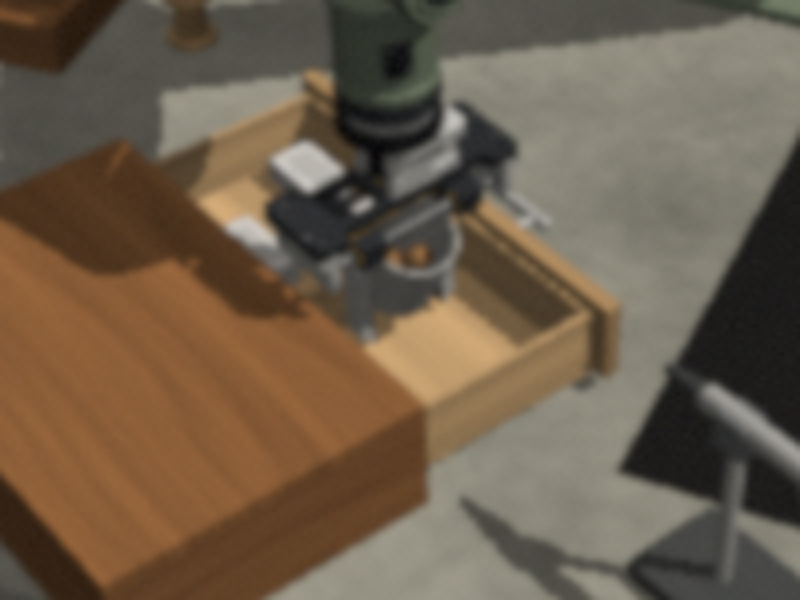

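```bash
python3 -m pendant '[[[0,0,0,0],[0,0,0,0],[0,0,0,0],[0,0,0,0],[0,0,0,0]]]' 0.7 10
python3 - <<'E'
from h import *
s=st()
snap('wrist','w34');snap('scene','s34',(180,130,380,280),4)
E
```

```text
time_s: 34.85
eef_pos: [0.6321, -0.0752, 0.0382]
eef_rot: [-2.649, -1.647, 0.083]
wrist_force: [-0.6, 0.7, -0.1]
grip_width: 0.0796
t34.85 [ 0.6321 -0.0752  0.0382] jaw -26.3 tilt 3.3 F [-0.6  0.7 -0.1] w 0.0796
```

View pics/w34.png

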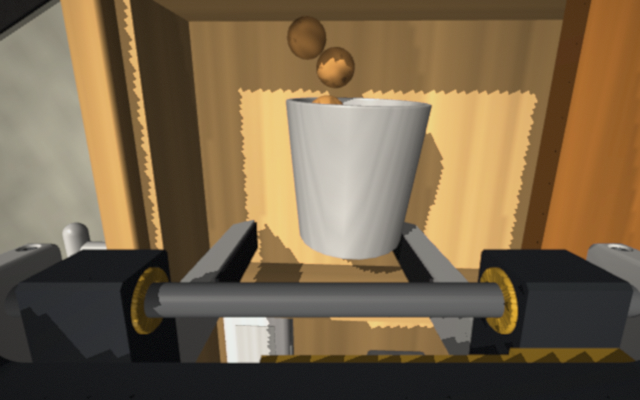

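View pics/s34.png

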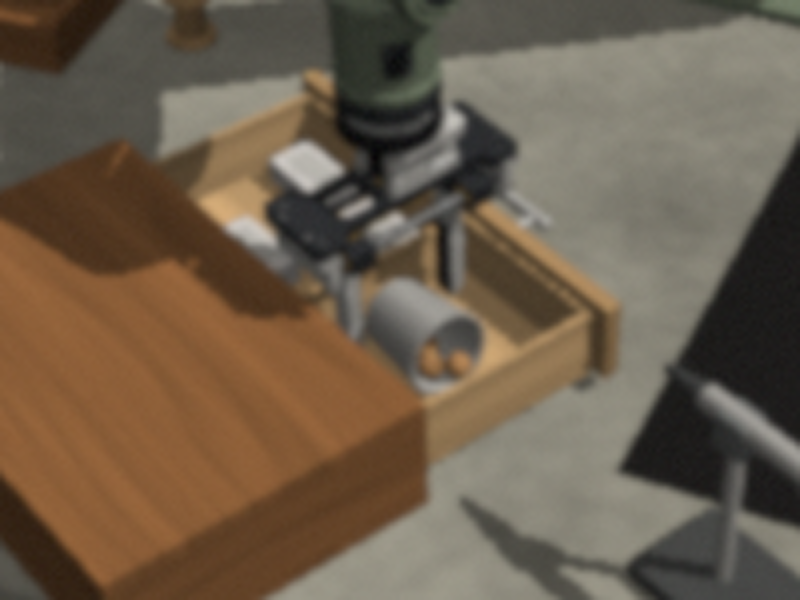

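The cup now lies in the narrow compartment with its mouth towards +y', and balls are rolling out. I'll let it settle and look again.

```bash
python3 -m pendant '[[[0,0,0,0],[0,0,0,0],[0,0,0,0],[0,0,0,0],[0,0,0,0]]]' 1 10
python3 - <<'E'
from h import *
s=st()
W,_=snap('wrist','w35')
H=np.array([.477,-.0535]);y=np.radians(-26.5);ex=np.array([np.cos(y),np.sin(y)]);ey=np.array([-ex[1],ex[0]])
d=s['eef_pos'][:2]-H;print('loc',d@ex,d@ey)
for u,v,z in((288,100,.052),(430,104,.052),(302,235,.05),(402,235,.05)):
    d=onplane(W,u,v,z)[:2]-H;print((d@ex).round(3),(d@ey).round(3))
E
```

```text
time_s: 35.45
eef_pos: [0.6324, -0.0751, 0.0384]
eef_rot: [-2.649, -1.647, 0.083]
wrist_force: [0.2, 0.9, -0.7]
grip_width: 0.094
t35.45 [ 0.6324 -0.0751  0.0384] jaw -26.3 tilt 3.28 F [ 0.2  0.9 -0.7] w 0.094
loc 0.14868632200917284 0.049954629585762245
0.132 0.127
0.198 0.125
0.137 0.058
0.19 0.059
```

View pics/w35.png

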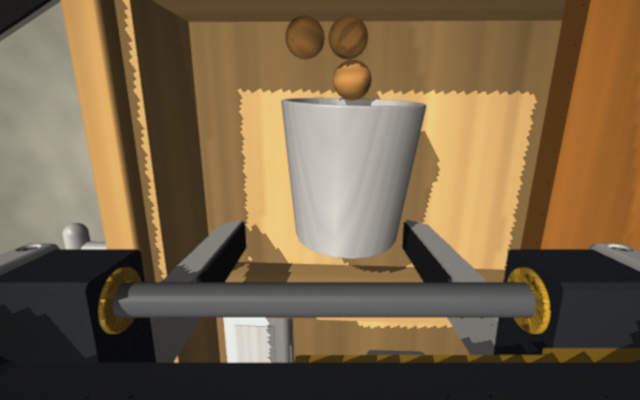

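```bash
python3 -m pendant '[[[0,0.004,-0.002,0],[0,0.01,-0.003,0],[0.005,0.014,-0.003,0],[0.015,0.014,-0.003,0],[0.024,0.014,-0.003,0]]]' 0.65 10; python3 -m pendant '[[[0,0,0,0],[0,0,0,0]]]'
python3 - <<'E'
from h import *
s=st()
W,_=snap('wrist','w36')
H=np.array([.477,-.0535]);y=np.radians(-26.5);ex=np.array([np.cos(y),np.sin(y)]);ey=np.array([-ex[1],ex[0]])
d=s['eef_pos'][:2]-H;print('loc',d@ex,d@ey)
E
```

```text
time_s: 36.0
eef_pos: [0.6561, -0.059, 0.0398]
eef_rot: [-2.649, -1.647, 0.083]
wrist_force: [-0.9, -0.1, -0.2]
grip_width: 0.078
time_s: 36.2
eef_pos: [0.6561, -0.0582, 0.0395]
eef_rot: [-2.648, -1.648, 0.083]
wrist_force: [0.9, -0.6, 0.2]
grip_width: 0.0776
t36.20 [ 0.6561 -0.0582  0.0395] jaw -26.2 tilt 3.3 F [ 0.9 -0.6  0.2] w 0.0776
loc 0.162376180116544 0.07568153532627557
```

View pics/w36.png

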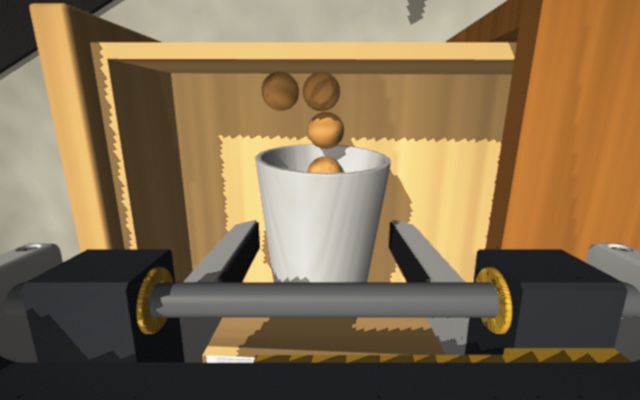

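```bash
python3 -m pendant '[[[0,0,0,0],[0,0,0,0],[0,0,0,0],[0,0,0,0]]]' -1 5; python3 -m pendant '[[[0,0,-0.01,0],[0,0,-0.02,0],[0,0,-0.03,0],[0,0,-0.04,0],[0,0,-0.05,0]]]'
python3 - <<'E'
from h import *
s=st()
W,_=snap('wrist','w37');snap('scene','s37',(180,130,380,280),4)
E
```

```text
time_s: 36.65
eef_pos: [0.6557, -0.0587, 0.0397]
eef_rot: [-2.648, -1.647, 0.084]
wrist_force: [-1.3, 0.5, 1.1]
grip_width: 0.0582
time_s: 37.15
eef_pos: [0.6589, -0.0583, 0.0909]
eef_rot: [-2.649, -1.648, 0.083]
wrist_force: [0.3, -0.3, -2.3]
grip_width: 0.0583
t37.15 [ 0.6589 -0.0583  0.0909] jaw -26.3 tilt 3.28 F [ 0.3 -0.3 -2.3] w 0.0583
```

View pics/w37.png

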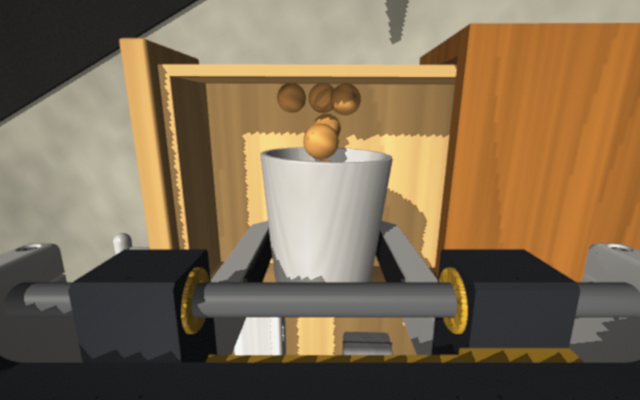

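View pics/s37.png

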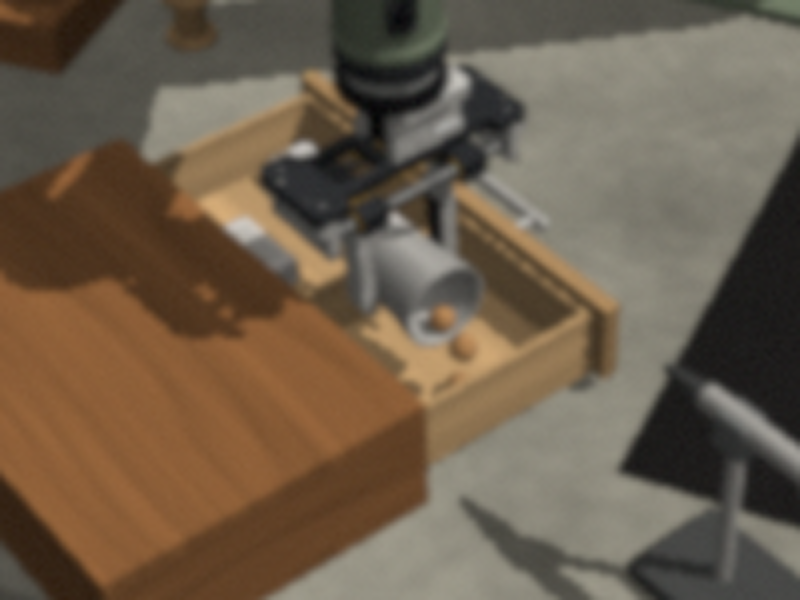

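```bash
python3 -m pendant '[[[0,0,0,0],[0,0,0,0],[0,0,0,0],[0,0,0,0],[0,0,0,0]]]' -1 3
python3 - <<'E'
from h import *
s=st()
W,_=snap('wrist','w38');snap('scene','s38',(180,130,380,280),4)
E
```

```text
time_s: 37.75
eef_pos: [0.66, -0.0585, 0.0918]
eef_rot: [-2.65, -1.649, 0.08]
wrist_force: [-0.3, 0.2, -1.2]
grip_width: 0.0586
t37.75 [ 0.66   -0.0585  0.0918] jaw -26.3 tilt 3.13 F [-0.3  0.2 -1.2] w 0.0586
```

View pics/w38.png

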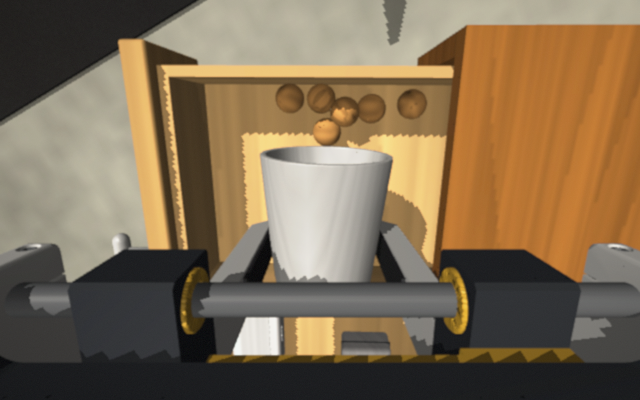

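View pics/s38.png

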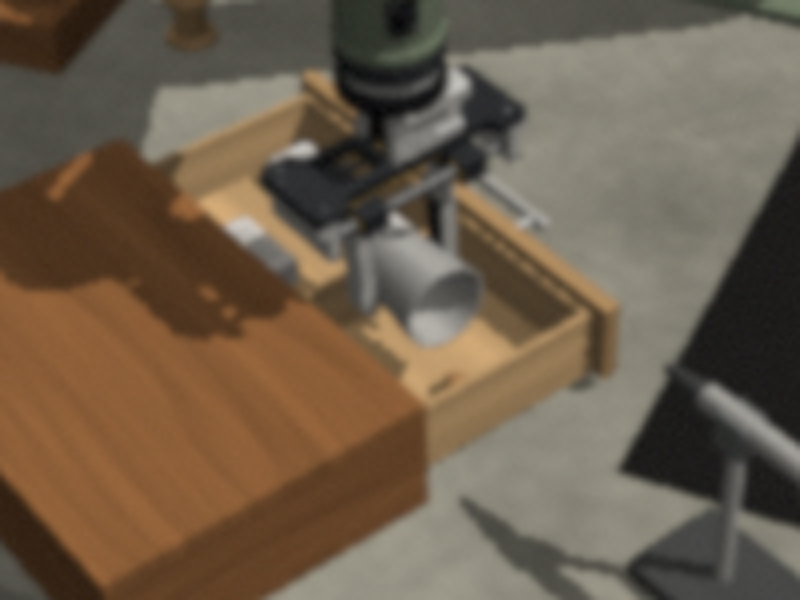

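Six balls are on the narrow-compartment floor at rows 97–131, and the cup is empty and held horizontal. I'll use the drawer's left wall to push the mouth end up and right the cup in the grip.

```bash
python3 -m pendant '[[[0,0,-0.01,0],[0,0,-0.02,0],[0.02,0,-0.022,0],[0.04,0,-0.022,0],[0.054,0,-0.022,0]]]' -1 10; python3 -m pendant '[[[0,0,0,0],[0,0,0,0]]]'
python3 - <<'E'
from h import *
s=st()
W,_=snap('wrist','w39')
H=np.array([.477,-.0535]);y=np.radians(-26.5);ex=np.array([np.cos(y),np.sin(y)]);ey=np.array([-ex[1],ex[0]])
d=s['eef_pos'][:2]-H;print('loc',d@ex,d@ey)
for u,v in((300,85),(300,75),(300,95)):
    d=onplane(W,u,v,.073)[:2]-H;print(v,(d@ex).round(3),(d@ey).round(3))
E
```

```text
time_s: 38.35
eef_pos: [0.6862, -0.0072, 0.1124]
eef_rot: [-2.649, -1.651, 0.078]
wrist_force: [0.1, 0.0, -1.8]
grip_width: 0.058
time_s: 38.55
eef_pos: [0.6861, -0.0059, 0.1117]
eef_rot: [-2.647, -1.653, 0.079]
wrist_force: [-0.0, 0.1, -1.7]
grip_width: 0.0582
t38.55 [ 0.6861 -0.0059  0.1117] jaw -26.1 tilt 3.12 F [-0.   0.1 -1.7] w 0.0582
loc 0.16583649230152253 0.13592309690634874
85 0.148 0.224
75 0.148 0.229
95 0.148 0.218
```

View pics/w39.png

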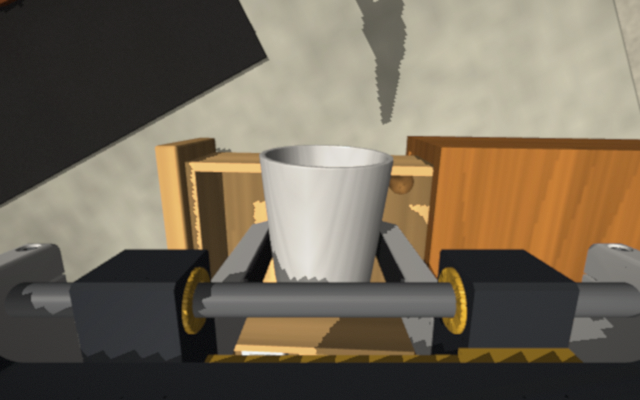

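```bash
python3 -m pendant '[[[0,0,0.008,0],[0,0,0.015,0],[0,0,0.021,0],[0,0,0.027,0],[0,0,0.033,0]]]' -1 4
python3 - <<'E'
from h import *
s=st()
W,_=snap('wrist','w40');snap('scene','s40',(180,130,380,280),4)
E
```

```text
time_s: 39.1
eef_pos: [0.6834, -0.0092, 0.0789]
eef_rot: [-2.65, -1.652, 0.085]
wrist_force: [-4.3, -6.1, 2.8]
grip_width: 0.0588
t39.10 [ 0.6834 -0.0092  0.0789] jaw -26.2 tilt 3.27 F [-4.3 -6.1  2.8] w 0.0588
```

View pics/w40.png

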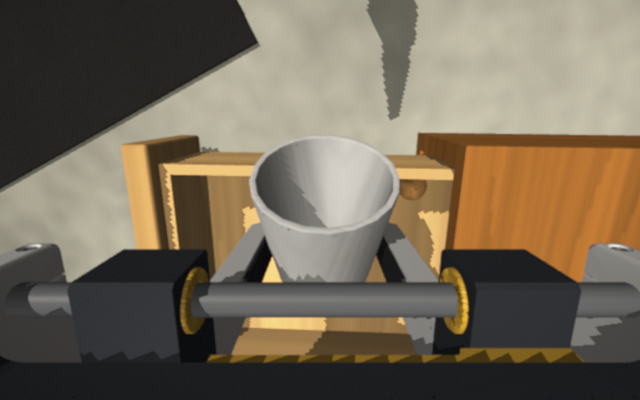

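View pics/s40.png

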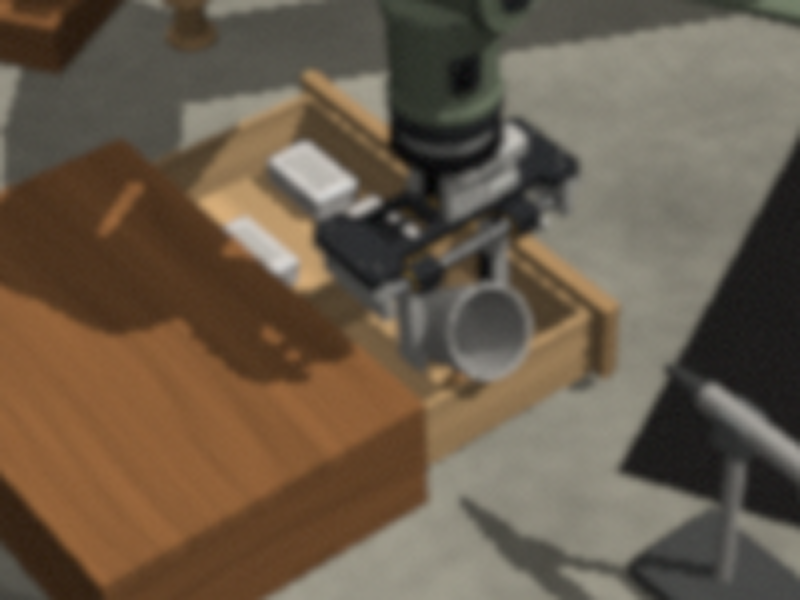

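```bash
python3 -m pendant '[[[0.003,0,0.004,0],[0.007,0,0.008,0],[0.011,0,0.012,0],[0.015,0,0.014,0],[0.019,0,0.015,0]]]' -1 4
python3 - <<'E'
from h import *
s=st()
W,_=snap('wrist','w41');snap('scene','s41',(180,130,380,280),4)
E
```

```text
time_s: 39.7
eef_pos: [0.6909, 0.007, 0.0634]
eef_rot: [-2.651, -1.651, 0.085]
wrist_force: [-2.8, -3.0, 5.6]
grip_width: 0.0633
t39.70 [0.6909 0.007  0.0634] jaw -26.2 tilt 3.27 F [-2.8 -3.   5.6] w 0.0633
```

View pics/w41.png

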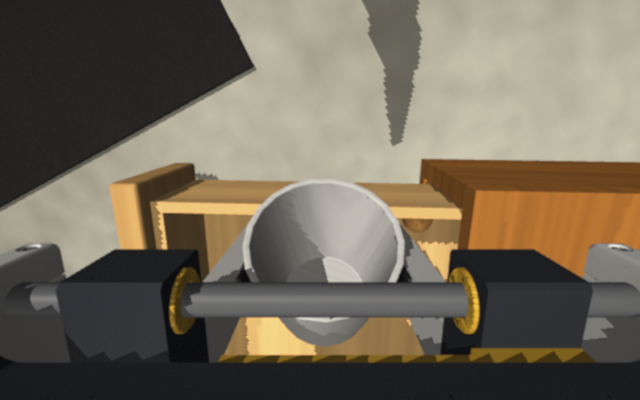

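View pics/s41.png

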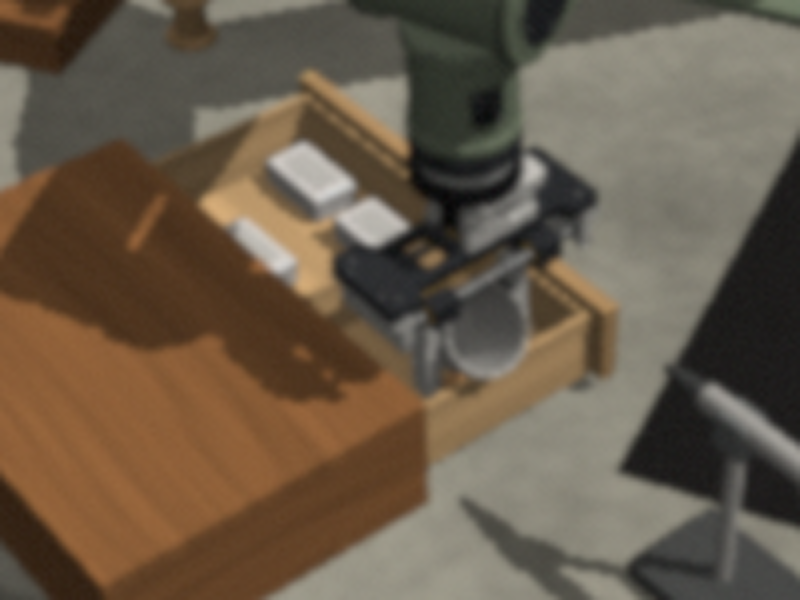

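```bash
python3 -m pendant '[[[0,0,0,0],[0,0,0,0]]]' -1 12; python3 -m pendant '[[[0,0,-0.02,0],[0,0,-0.04,0],[0,0,-0.06,0],[0,0,-0.08,0]]]'
python3 - <<'E'
from h import *
s=st()
W,_=snap('wrist','w42');snap('scene','s42',(230,90,430,240),4)
E
```

```text
time_s: 40.0
eef_pos: [0.6914, 0.0077, 0.0636]
eef_rot: [-2.65, -1.652, 0.082]
wrist_force: [-2.0, -2.4, 1.9]
grip_width: 0.0632
time_s: 40.4
eef_pos: [0.6956, 0.0096, 0.143]
eef_rot: [-2.649, -1.651, 0.082]
wrist_force: [-0.1, -0.5, -1.4]
grip_width: 0.063
t40.40 [0.6956 0.0096 0.143 ] jaw -26.2 tilt 3.2 F [-0.1 -0.5 -1.4] w 0.063
```

View pics/w42.png

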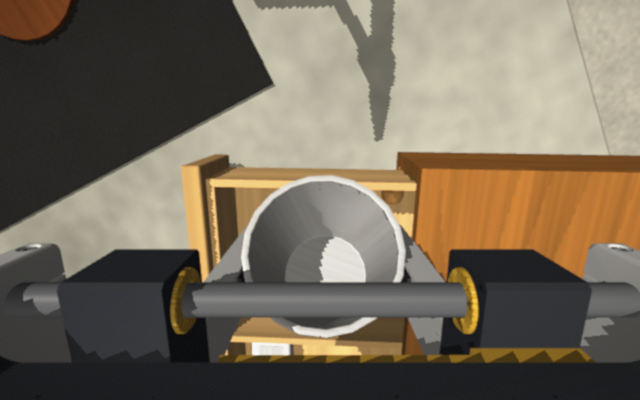

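View pics/s42.png

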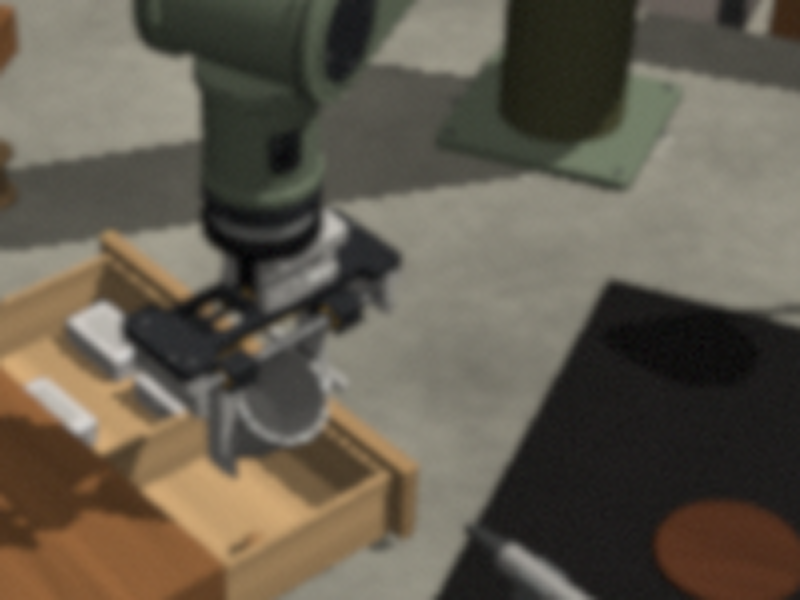

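The cup is held leaning about 25°, mouth towards +y'. Pressing it onto the flat coaster will right it, so I'll carry it there.

```bash
python3 - <<'E'
from h import *
go(.532,.308,.15)
E
python3 -m pendant '[[[0.03,-0.04,-0.005,0],[0.06,-0.08,-0.01,0],[0.09,-0.12,-0.015,0],[0.12,-0.17,-0.017,0],[0.15,-0.21,-0.017,0]]]'
python3 - <<'E'
from h import *
st();go(.532,.308,.15)
E
```

```text
row 0.1949 -0.2810 0.0008 0.0000 j6 0.36 alt 0.0
time_s: 41.0
eef_pos: [0.5789, 0.2305, 0.1649]
eef_rot: [-2.652, -1.653, 0.074]
wrist_force: [0.3, 1.7, -2.7]
grip_width: 0.0634
t41.00 [0.5789 0.2305 0.1649] jaw -26.2 tilt 2.86 F [ 0.3  1.7 -2.7] w 0.0634
row 0.0494 -0.0756 0.0162 0.0000 j6 0.7 alt 0.0
```

```bash
python3 -m pendant '[[[0.02,-0.03,0,0],[0.04,-0.06,0.005,0],[0.049,-0.075,0.015,0],[0.049,-0.075,0.025,0],[0.049,-0.075,0.025,0]]]'
python3 - <<'E'
from h import *
st();snap('wrist','w43');snap('scene','s43',(330,100,530,250),4)
E
```

```text
time_s: 41.5
eef_pos: [0.5305, 0.3057, 0.1378]
eef_rot: [-2.652, -1.653, 0.083]
wrist_force: [-0.1, -0.2, -2.0]
grip_width: 0.0628
t41.50 [0.5305 0.3057 0.1378] jaw -26.2 tilt 3.17 F [-0.1 -0.2 -2. ] w 0.0628
```

View pics/w43.png

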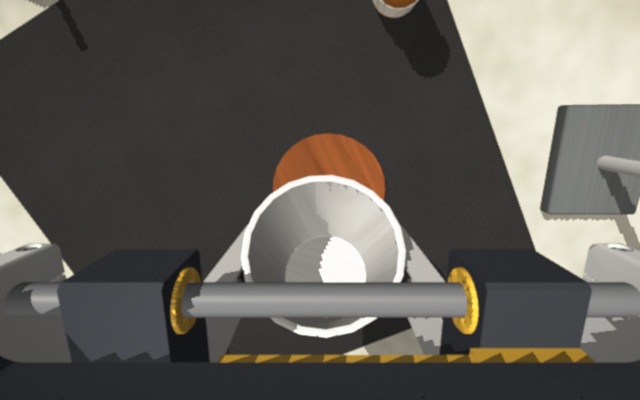

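View pics/s43.png

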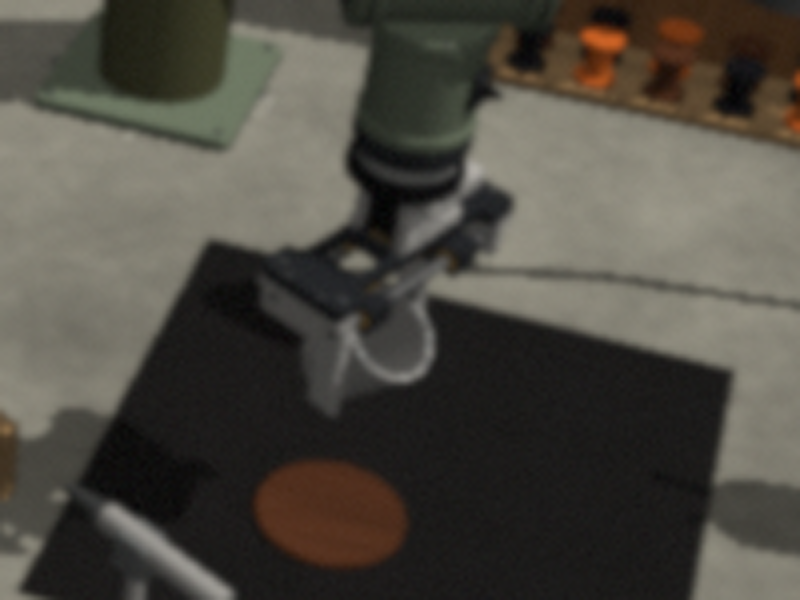

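```bash
python3 -m pendant '[[[0,0,0.03,0],[0,0,0.06,0],[0,0,0.085,0],[0,0,0.1,0],[0,0,0.107,0]]]'; python3 -m pendant '[[[0,0,0.002,0],[0,0,0.002,0]]]'
python3 - <<'E'
from h import *
st();snap('wrist','w44');snap('scene','s44',(330,150,530,300),4)
E
```

```text
time_s: 42.1
eef_pos: [0.5272, 0.3026, 0.0317]
eef_rot: [-2.656, -1.647, 0.08]
wrist_force: [-0.1, 0.0, -1.6]
grip_width: 0.0628
time_s: 42.3
eef_pos: [0.5281, 0.3024, 0.0304]
eef_rot: [-2.656, -1.647, 0.078]
wrist_force: [0.8, 0.5, -1.8]
grip_width: 0.0629
t42.30 [0.5281 0.3024 0.0304] jaw -26.5 tilt 2.99 F [ 0.8  0.5 -1.8] w 0.0629
```

View pics/w44.png

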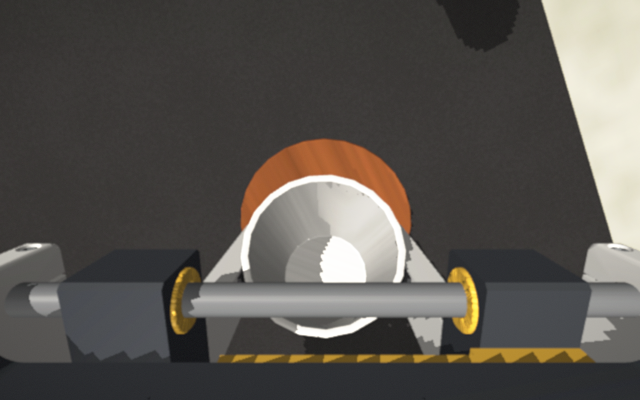

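View pics/s44.png

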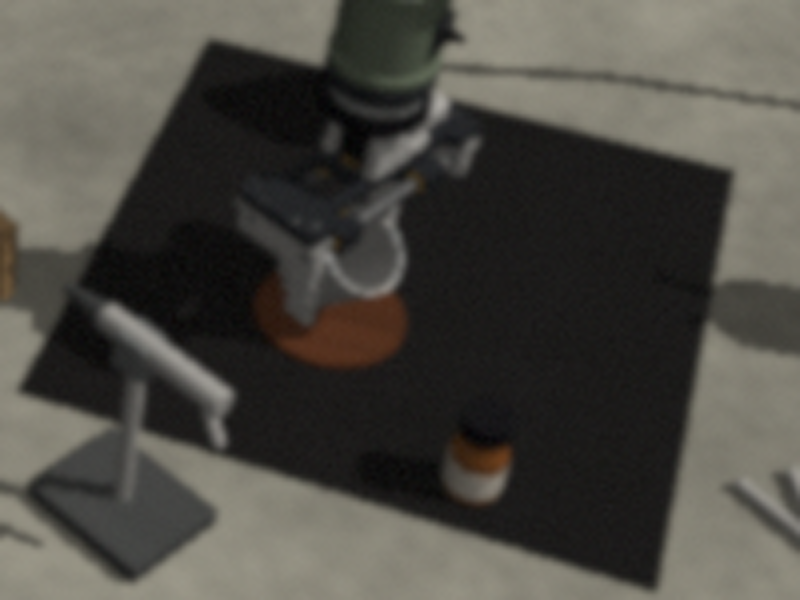

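```bash
python3 -m pendant '[[[0,0,0.004,0],[0,0,0.008,0],[0,0,0.009,0]]]'; python3 -m pendant '[[[0,0,0.001,0],[0,0,0.001,0]]]' -1 3
python3 - <<'E'
from h import *
st();snap('wrist','w45')
E
```

```text
time_s: 42.7
eef_pos: [0.5299, 0.3042, 0.0241]
eef_rot: [-2.656, -1.647, 0.068]
wrist_force: [-0.7, 2.0, 7.4]
grip_width: 0.0627
time_s: 42.9
eef_pos: [0.5304, 0.3048, 0.0239]
eef_rot: [-2.656, -1.648, 0.065]
wrist_force: [-1.1, 1.0, 3.4]
grip_width: 0.0632
t42.90 [0.5304 0.3048 0.0239] jaw -26.4 tilt 2.55 F [-1.1  1.   3.4] w 0.0632
```

View pics/w45.png

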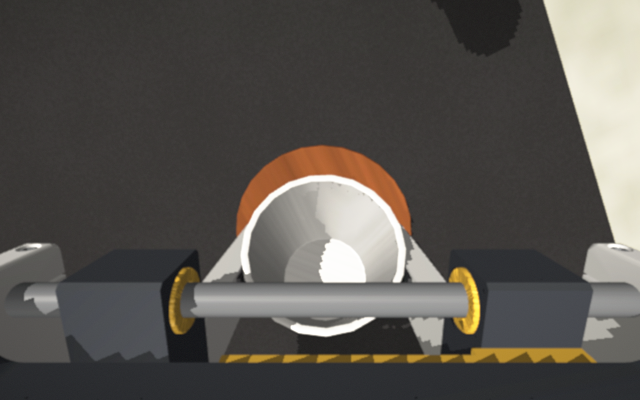

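```bash
python3 -m pendant '[[[0,0,0,0],[0,0,0,0],[0,0,0,0],[0,0,0,0],[0,0,0,0]]]' 0.7 10;python3 -m pendant '[[[0,0,0,0],[0,0,0,0],[0,0,0,0],[0,0,0,0],[0,0,0,0]]]' 1
python3 - <<'E'
from h import *
st();snap('wrist','w46');snap('scene','s46',(330,150,530,300),4)
E
```

```text
time_s: 43.45
eef_pos: [0.5302, 0.3046, 0.0236]
eef_rot: [-2.656, -1.647, 0.066]
wrist_force: [-0.3, -0.4, -0.5]
grip_width: 0.0804
time_s: 43.95
eef_pos: [0.5302, 0.3046, 0.0236]
eef_rot: [-2.656, -1.647, 0.066]
wrist_force: [0.7, 0.2, -0.8]
grip_width: 0.0937
t43.95 [0.5302 0.3046 0.0236] jaw -26.4 tilt 2.58 F [ 0.7  0.2 -0.8] w 0.0937
```

View pics/w46.png

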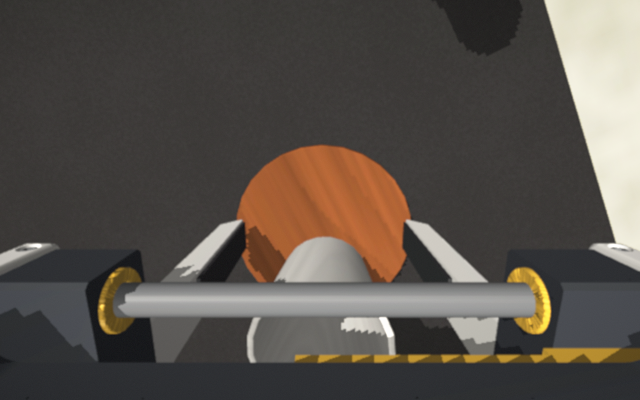

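View pics/s46.png

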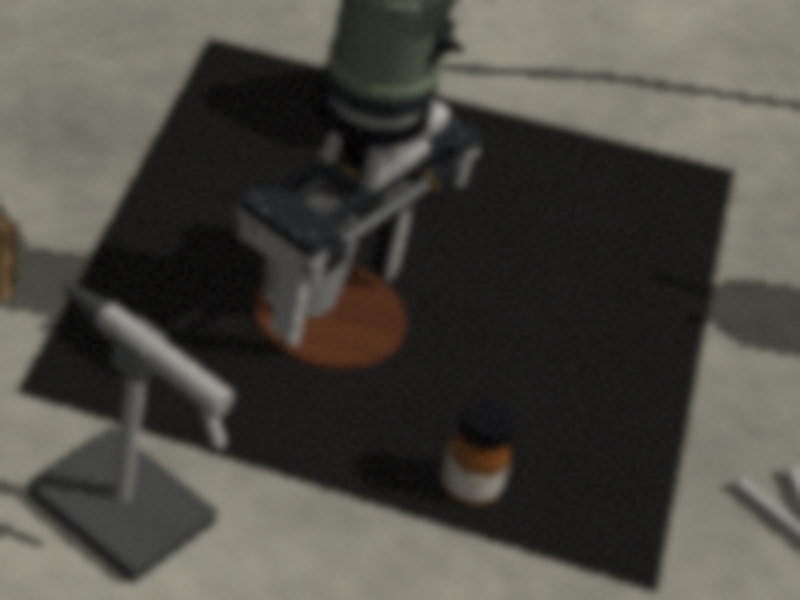

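```bash
python3 -m pendant '[[[0,0,-0.03,0],[0,0,-0.07,0],[-0.03,0,-0.11,0],[-0.07,0,-0.15,0],[-0.1,0,-0.16,0]]]'; python3 -m pendant '[[[0,0,0,0]]]'
python3 - <<'E'
from h import *
st();snap('wrist','w47');snap('scene','s47',(330,150,530,300),4)
E
```

```text
time_s: 44.55
eef_pos: [0.4949, 0.2164, 0.1908]
eef_rot: [-2.658, -1.65, 0.055]
wrist_force: [0.1, -0.5, 0.5]
grip_width: 0.0941
time_s: 44.65
eef_pos: [0.4951, 0.2143, 0.1937]
eef_rot: [-2.662, -1.648, 0.049]
wrist_force: [-0.2, 0.3, -0.2]
grip_width: 0.0939
t44.65 [0.4951 0.2143 0.1937] jaw -26.5 tilt 1.91 F [-0.2  0.3 -0.2] w 0.0939
```

View pics/w47.png

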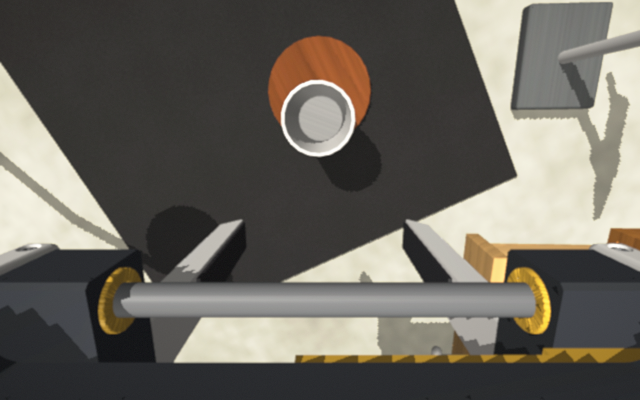

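View pics/s47.png

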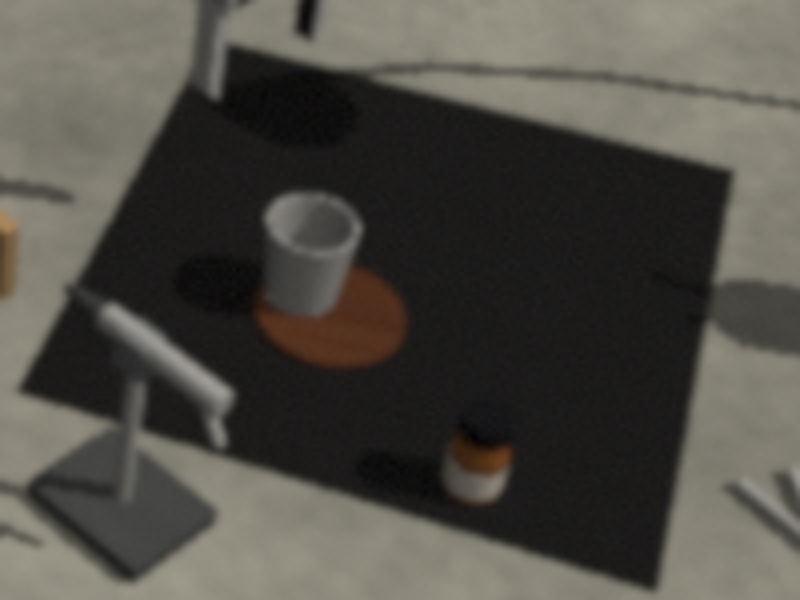

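The cup stands upright and empty, but off-centre on the coaster. I'll measure the offset, regrasp it and move it to the middle.

```bash
cat > meas.py <<'E'
from cup import *
import sys
def run(name='wrist',tag='m',zmask=230):
    s=st();W,im=snap(name,tag)
    im2=im.copy()
    if name=='wrist': im2[zmask:]=0
    for e,a in fit(coaster(im2),1000 if name=='wrist' else 300):
        print(name,'coaster',np.round(e[0],1),np.round(e[1],1),a,onplane(W,*e[0],.008).round(4))
    h=cv2.cvtColor(im2,cv2.COLOR_BGR2HSV)
    cm=cv2.dilate(coaster(im2),np.ones((45,45),np.uint8)) if name=='wrist' else cv2.dilate(coaster(im2),np.ones((11,11),np.uint8))
    m=((h[...,2]>(185 if name=='wrist' else 140))&(h[...,1]<45)&(cm>0)).astype(np.uint8)
    for e,a in fit(m,600 if name=='wrist' else 30):
        print(name,'rim',np.round(e[0],1),np.round(e[1],1),a,onplane(W,*e[0],.076).round(4))
if __name__=='__main__': run(sys.argv[1],sys.argv[2])
E
python3 meas.py wrist m48; python3 meas.py top m49
```

```text
t44.75 [0.4956 0.2164 0.192 ] jaw -26.4 tilt 1.96 F [0.4 0.1 0.5] w 0.0939
wrist coaster [319.9  91.2] [103.2 108.1] 4774.0 [0.5295 0.3057 0.008 ]
wrist rim [318.1 119.7] [74.3 75.2] 730.0 [0.5176 0.2795 0.076 ]
t44.80 [0.4951 0.2167 0.1909] jaw -26.4 tilt 2.1 F [ 0.1  0.2 -0. ] w 0.094
top rim [137.5 117.5] [ 5.6 13.1] 34.0 [0.8215 0.5621 0.076 ]
```

```bash
cat > coa.py <<'E'
from cup import *
from scipy.optimize import least_squares
def coa(W,im,vmax,r=.055,z=.008):
    """cast outer contour points of the coaster to z plane, fit circle of known radius"""
    m=coaster(im);c,_=cv2.findContours(m,cv2.RETR_EXTERNAL,cv2.CHAIN_APPROX_NONE)
    k=max(c,key=cv2.contourArea)[:,0,:]; k=k[k[:,1]<vmax]
    P=np.array([onplane(W,u,v,z)[:2] for u,v in k])
    f=least_squares(lambda p:np.hypot(*(P-p).T)-r,P.mean(0),loss='soft_l1',f_scale=.001)
    return f.x,np.abs(f.fun).mean(),len(P)
def rimfit(W,im,box,thr=185,r=.033,z=.076):
    h=cv2.cvtColor(im,cv2.COLOR_BGR2HSV);m=np.zeros(h.shape[:2],np.uint8);x0,y0,x1,y1=box
    m[y0:y1,x0:x1]=((h[...,2]>thr)&(h[...,1]<45))[y0:y1,x0:x1]
    hull=cv2.convexHull(cv2.findNonZero(m))[:,0,:]
    P=np.array([onplane(W,u,v,z)[:2] for u,v in hull])
    f=least_squares(lambda p:np.hypot(*(P-p).T)-r,P.mean(0),loss='soft_l1',f_scale=.001)
    return f.x,np.abs(f.fun).mean(),len(P)
E
python3 - <<'E'
from coa import *
W=optics.camera_info('wrist');im=cv2.imread('pics/m48.png')
print(coa(W,im,88),rimfit(W,im,(275,70,365,165)))
go(.5176,.28,.1); go(.5176,.28,.03)
E
```

```text
(array([0.52586179, 0.30262178]), np.float64(0.009190495256157189), 185) (array([0.51549862, 0.27869519]), np.float64(0.0005874348483163175), 36)
row 0.0688 -0.0048 0.0886 0.0000 j6 0.71 alt 0.0
row 0.0705 -0.0027 0.1586 0.0000 j6 0.71 alt 0.0
```

```bash
python3 -m pendant '[[[0.035,-0.002,0.02,0],[0.068,-0.004,0.05,0],[0.068,-0.004,0.085,0],[0.068,-0.004,0.085,0]]]'
python3 - <<'E'
from coa import *
st();W,im=snap('wrist','w50');print(rimfit(W,im,(265,150,385,275)))
go(.5165,.279,.0225)
E
```

```text
time_s: 45.25
eef_pos: [0.5126, 0.2786, 0.0961]
eef_rot: [-2.652, -1.651, 0.079]
wrist_force: [-1.0, -1.2, -0.5]
grip_width: 0.0939
t45.25 [0.5126 0.2786 0.0961] jaw -26.2 tilt 3.04 F [-1.  -1.2 -0.5] w 0.0939
(array([0.51710122, 0.27873331]), np.float64(0.0003779664504185751), 45)
row 0.0033 0.0045 0.0765 0.0000 j6 0.8 alt 0.0
```

View pics/w50.png

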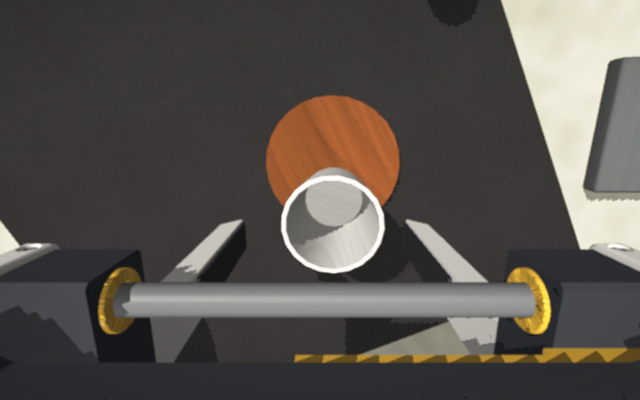

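```bash
python3 -m pendant '[[[0.003,0.003,0.03,0],[0.003,0.004,0.055,0],[0.003,0.004,0.07,0],[0.004,0.005,0.074,0],[0.004,0.005,0.074,0]]]'; python3 -m pendant '[[[0,0,0,0],[0,0,0,0],[0,0,0,0],[0,0,0,0],[0,0,0,0]]]' -1 8; python3 -m pendant '[[[0,0,-0.004,0],[0,0,-0.006,0],[0.008,0,-0.006,0],[0.017,0,-0.006,0],[0.026,0,-0.006,0]]]'
python3 - <<'E'
from coa import *
st();W,im=snap('wrist','w51')
go(.527,.3025,.024)
E
```

```text
time_s: 45.8
eef_pos: [0.5181, 0.2795, 0.0256]
eef_rot: [-2.654, -1.651, 0.07]
wrist_force: [-0.2, 0.8, -0.1]
grip_width: 0.0944
time_s: 46.3
eef_pos: [0.5182, 0.28, 0.0264]
eef_rot: [-2.654, -1.651, 0.069]
wrist_force: [-2.1, 1.3, 3.5]
grip_width: 0.0662
time_s: 46.8
eef_pos: [0.5303, 0.3041, 0.0314]
eef_rot: [-2.654, -1.651, 0.069]
wrist_force: [0.1, 0.6, -1.6]
grip_width: 0.0661
t46.80 [0.5303 0.3041 0.0314] jaw -26.3 tilt 2.68 F [ 0.1  0.6 -1.6] w 0.0661
row -0.0042 -0.0020 0.0077 0.0000 j6 0.83 alt 0.0
```

View pics/w51.png

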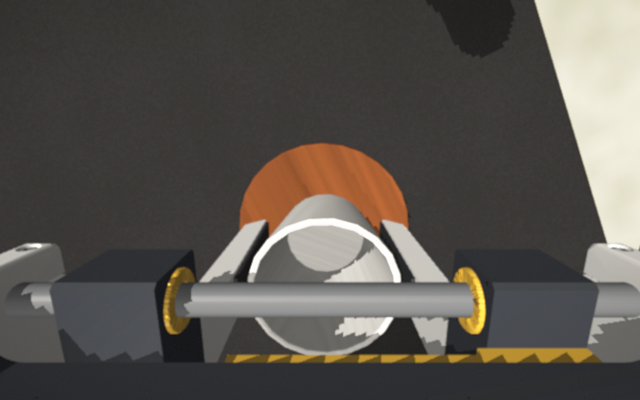

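```bash
python3 -m pendant '[[[0,0,0.003,0],[0,0,0.006,0],[0,0,0.006,0]]]'; python3 -m pendant '[[[0,0,0,0],[0,0,0,0],[0,0,0,0],[0,0,0,0],[0,0,0,0]]]' 1; python3 -m pendant '[[[0,0,-0.03,0],[0,0,-0.06,0],[0,0,-0.1,0],[-0.03,0,-0.14,0],[-0.07,0,-0.165,0]]]';python3 -m pendant '[[[0,0,0,0],[0,0,0,0]]]'
python3 - <<'E'
from coa import *
st();W,im=snap('wrist','w52')
E
```

```text
time_s: 47.15
eef_pos: [0.5302, 0.3059, 0.0257]
eef_rot: [-2.652, -1.651, 0.067]
wrist_force: [-3.2, 1.0, 1.0]
grip_width: 0.0659
time_s: 47.65
eef_pos: [0.5303, 0.3058, 0.0257]
eef_rot: [-2.652, -1.651, 0.067]
wrist_force: [0.3, -0.0, 0.4]
grip_width: 0.0938
time_s: 48.15
eef_pos: [0.5088, 0.245, 0.1961]
eef_rot: [-2.652, -1.654, 0.058]
wrist_force: [-0.1, 0.1, -0.2]
grip_width: 0.0941
time_s: 48.35
eef_pos: [0.5096, 0.245, 0.1975]
eef_rot: [-2.653, -1.653, 0.052]
wrist_force: [-0.3, 0.9, -0.5]
grip_width: 0.0943
t48.35 [0.5096 0.245  0.1975] jaw -26.2 tilt 2.1 F [-0.3  0.9 -0.5] w 0.0943
```

View pics/w52.png

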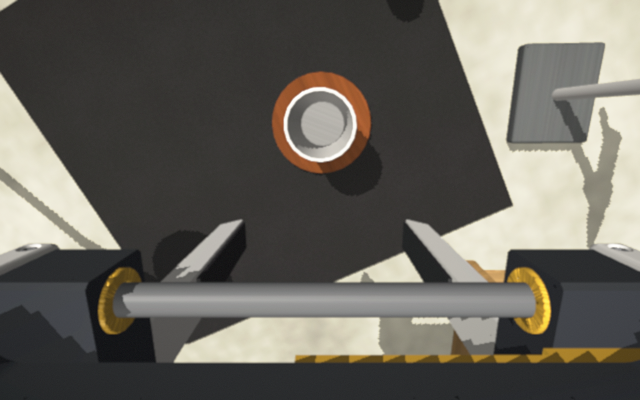

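Run:
```python
from coa import *
W=optics.camera_info('wrist');im=cv2.imread('pics/w52.png')
a=coa(W,im,230);b=rimfit(W,im,(278,80,362,168));print(a,b,b[0]-a[0])
T,tm=snap('top','t52',(205,195,245,235),14)
print(fit(coaster(tm[150:280,150:300]),300))
```

```text
(array([0.52692186, 0.30393079]), np.float64(0.0007155262834449204), 286) (array([0.52878786, 0.30380106]), np.float64(0.0005801908603926398), 35) [ 0.001866   -0.00012973]
[]
```

View pics/t52.png

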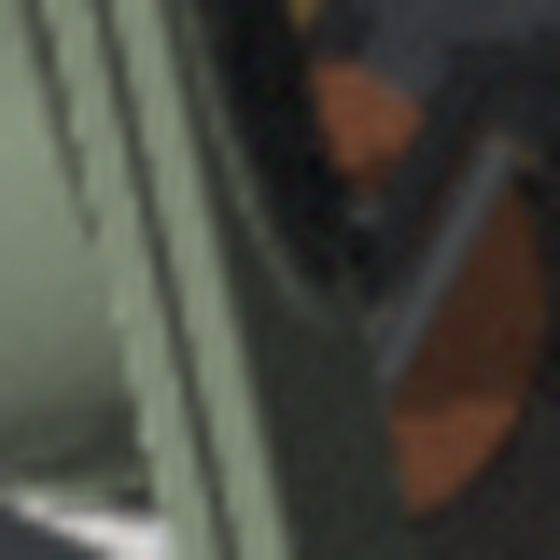

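The cup is upright, empty and about 2 mm from the coaster's centre. Now I'll go to the handle.

```bash
python3 - <<'E'
from h import *
go(.479,-.0535,.15,np.radians(-26.4))
E
python3 -m pendant '[[[-0.28,0.11,0.02,0.003],[-0.28,0.11,0.02,0.003],[-0.28,0.11,0.02,0.003],[-0.28,0.11,0.02,0.003],[-0.28,0.11,0.02,0.003]]]' -0.38
python3 - <<'E'
from h import *
st();go(.479,-.0535,.14,np.radians(-26.4))
E
```

```text
row -0.2802 0.1066 0.0480 0.0052 j6 0.75 alt -3.136
time_s: 48.95
eef_pos: [0.4867, -0.0044, 0.1789]
eef_rot: [-2.65, -1.651, 0.063]
wrist_force: [0.8, 0.2, -0.1]
grip_width: 0.0573
t48.95 [ 0.4867 -0.0044  0.1789] jaw -26.2 tilt 2.56 F [ 0.8  0.2 -0.1] w 0.0573
row -0.0465 0.0161 0.0395 0.0039 j6 0.28 alt -3.138
```

```bash
python3 -m pendant '[[[-0.046,0.016,0.02,0.003],[-0.046,0.016,0.04,0.003],[-0.046,0.016,0.04,0.003],[-0.046,0.016,0.04,0.003]]]'
python3 - <<'E'
from h import *
st();W,im=snap('wrist','w53')
E
```

```text
time_s: 49.35
eef_pos: [0.4784, -0.0521, 0.138]
eef_rot: [-2.649, -1.646, 0.067]
wrist_force: [0.3, -0.2, -0.2]
grip_width: 0.0297
t49.35 [ 0.4784 -0.0521  0.138 ] jaw -26.3 tilt 2.75 F [ 0.3 -0.2 -0.2] w 0.0297
```

View pics/w53.png

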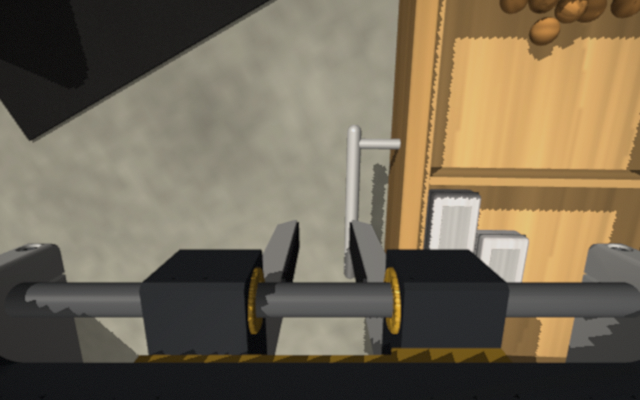

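Run:
```python
from h import *
W=optics.camera_info('wrist')
a=onplane(W,353,127,.057);b=onplane(W,350,270,.057);print(a,b,(a+b)/2,np.degrees(np.arctan2(*(a-b)[[1,0]]))-90)
H=np.array([.477,-.0535]);y=np.radians(-26.5);ex=np.array([np.cos(y),np.sin(y)]);ey=np.array([-ex[1],ex[0]])
print((a[:2]-H)@ex,(b[:2]-H)@ex)
snap('top','t53',(280,110,440,230),5)
```

```text
[ 0.52350904 -0.00583571  0.057     ] [ 0.46976478 -0.11516455  0.057     ] [ 0.49663691 -0.06050013  0.057     ] -26.177970562115192
0.020354837416124382 0.02103954601060005
```

View pics/t53.png

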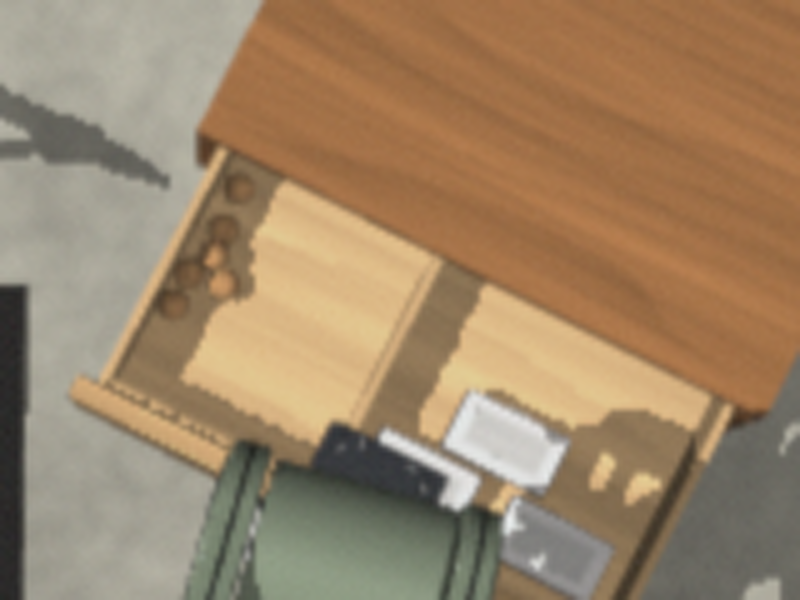

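The drawer has crept in about 20 mm, so the bar is now at (0.497, −0.060). All six balls are in the narrow compartment and all three boxes in the wide one. I'll shift to the bar's new position and grip it.

```bash
python3 - <<'E'
from h import *
go(.4966,-.0605,.07);go(.4966,-.0605,.046)
E
python3 -m pendant '[[[0,0.012,0,0],[0,0.023,0.01,0],[0,0.023,0.03,0],[0,0.023,0.03,0]]]'
python3 - <<'E'
from h import *
st();W,im=snap('wrist','w54');go(.4966,-.0605,.046)
E
```

```text
row 0.0014 0.0214 0.0690 0.0000 j6 0.19 alt 0.0
row 0.0020 0.0223 0.0930 0.0000 j6 0.19 alt 0.0
time_s: 49.85
eef_pos: [0.4986, -0.0614, 0.1075]
eef_rot: [-2.648, -1.65, 0.066]
wrist_force: [-0.1, 0.9, -0.2]
grip_width: 0.029
t49.85 [ 0.4986 -0.0614  0.1075] jaw -26.2 tilt 2.71 F [-0.1  0.9 -0.2] w 0.029
row 0.0014 -0.0004 0.0626 0.0000 j6 0.18 alt 0.0
```

View pics/w54.png

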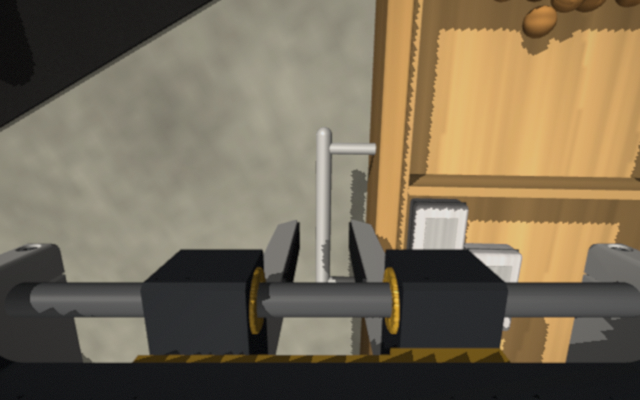

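```bash
python3 -m pendant '[[[0,0,0.02,0],[0,0,0.04,0],[0.001,0,0.055,0],[0.001,0,0.06,0],[0.001,0,0.06,0]]]';python3 -m pendant '[[[0,0,0,0],[0,0,0,0],[0,0,0,0],[0,0,0,0]]]' -1 30; python3 -m pendant '[[[0,0.015,0,0],[0,0.03,0,0],[0,0.045,0,0],[0,0.06,0,0],[0,0.075,0,0]]]'
```

```text
time_s: 50.4
eef_pos: [0.4972, -0.0608, 0.0489]
eef_rot: [-2.648, -1.652, 0.064]
wrist_force: [-0.4, 0.6, 1.0]
grip_width: 0.0293
time_s: 50.8
eef_pos: [0.4979, -0.0609, 0.0499]
eef_rot: [-2.649, -1.652, 0.063]
wrist_force: [-1.1, 1.5, 4.6]
grip_width: 0.0099
time_s: 51.3
eef_pos: [0.5673, -0.0958, 0.0499]
eef_rot: [-2.653, -1.654, 0.061]
wrist_force: [-1.9, -1.7, 13.4]
grip_width: 0.01
```

```bash
python3 -m pendant '[[[0,0.015,-0.002,0],[0,0.03,-0.003,0],[0,0.045,-0.003,0],[0,0.058,-0.004,0],[0,0.068,-0.004,0]]]'; python3 -m pendant '[[[0,0.005,0,0],[0,0.01,0,0],[0,0.014,0,0]]]'; python3 ti.py
```

```text
time_s: 51.8
eef_pos: [0.6273, -0.1261, 0.05]
eef_rot: [-2.651, -1.653, 0.066]
wrist_force: [-1.9, -1.4, -2.7]
grip_width: 0.0106
time_s: 52.1
eef_pos: [0.6401, -0.1326, 0.05]
eef_rot: [-2.651, -1.653, 0.066]
wrist_force: [-2.0, -0.5, 0.9]
grip_width: 0.0095
t52.10 [ 0.6401 -0.1326  0.05  ] jaw -26.1 tilt 2.6 F [-2.  -0.5  0.9] w 0.0095
[-0.0446 -0.0085 -0.999 ]
```

```bash
python3 -m pendant '[[[0,0.004,0,0],[0,0.006,0,0],[0,0.008,0,0]]]'; python3 ti.py
```

```text
time_s: 52.4
eef_pos: [0.6402, -0.1326, 0.0499]
eef_rot: [-2.638, -1.646, 0.083]
wrist_force: [-20.3, 8.2, 17.3]
grip_width: 0.0104
t52.40 [ 0.6402 -0.1326  0.0499] jaw -26.1 tilt 3.56 F [-20.3   8.2  17.3] w 0.0104
[-0.0621 -0.0018 -0.9981]
```

```bash
python3 -m pendant '[[[0,-0.001,0,0],[0,-0.001,0,0],[0,-0.001,0,0]]]' -0.45; python3 -m pendant '[[[0,-0.002,-0.04,0],[0,-0.002,-0.08,0],[0,-0.005,-0.12,0],[0,-0.01,-0.15,0],[0,-0.01,-0.15,0]]]'
python3 - <<'E'
from h import *
st();go(.35,.05,.25)
snap('wrist','w55')
E
```

```text
time_s: 52.7
eef_pos: [0.6402, -0.1323, 0.0503]
eef_rot: [-2.639, -1.647, 0.081]
wrist_force: [-0.3, -0.8, -0.7]
grip_width: 0.0255
time_s: 53.2
eef_pos: [0.6444, -0.1287, 0.2077]
eef_rot: [-2.648, -1.653, 0.067]
wrist_force: [0.4, -0.2, 0.7]
grip_width: 0.0257
t53.20 [ 0.6444 -0.1287  0.2077] jaw -26.1 tilt 2.71 F [ 0.4 -0.2  0.7] w 0.0257
row 0.0302 -0.3444 -0.0296 0.0000 j6 0.14 alt 0.0
```

View pics/w55.png

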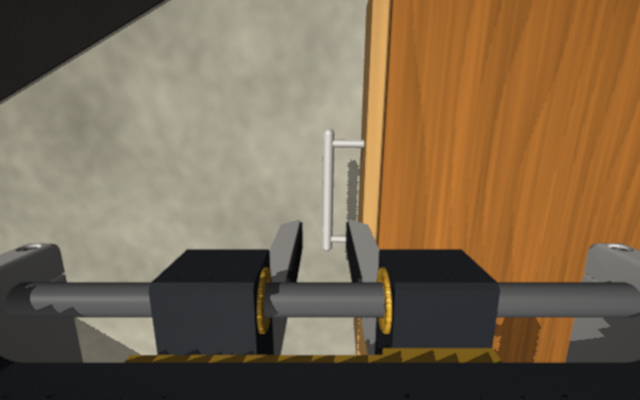

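The drawer front is now flush against the top board. I'll move clear and do a last check with the top and scene cameras.

```bash
python3 -m pendant '[[[0.015,-0.2,-0.02,0],[0.03,-0.34,-0.03,0],[0.03,-0.34,-0.03,0],[0.03,-0.34,-0.03,0],[0.03,-0.34,-0.03,0]]]'; python3 -m pendant '[[[0,-0.1,0,0],[0,-0.1,0,0],[0,-0.1,0,0],[0,-0.1,0,0]]]'
python3 - <<'E'
from coa import *
st();T,tm=snap('top','t56',(140,60,480,320),2.3);snap('scene','s56')
t2=tm.copy();t2[:,:150]=0;t2[:,300:]=0;t2[:150]=0;t2[300:]=0
try: print(coa(T,t2,400),rimfit(T,t2,(205,195,245,235),140))
except Exception as e: print(e)
a=onplane(T,345.2,179.1,.057)
E
```

```text
time_s: 53.75
eef_pos: [0.4263, 0.0022, 0.234]
eef_rot: [-2.643, -1.648, 0.077]
wrist_force: [-0.3, 0.8, 0.3]
grip_width: 0.0263
time_s: 54.15
eef_pos: [0.3359, 0.0465, 0.2377]
eef_rot: [-2.642, -1.65, 0.077]
wrist_force: [0.4, 0.3, -0.5]
grip_width: 0.026
t54.15 [0.3359 0.0465 0.2377] jaw -26.1 tilt 3.2 F [ 0.4  0.3 -0.5] w 0.026
(array([0.52507837, 0.30590536]), np.float64(0.008037954103478637), 148) (array([0.5271345 , 0.30221664]), np.float64(0.0009253570125709233), 15)
```

View pics/t56.png

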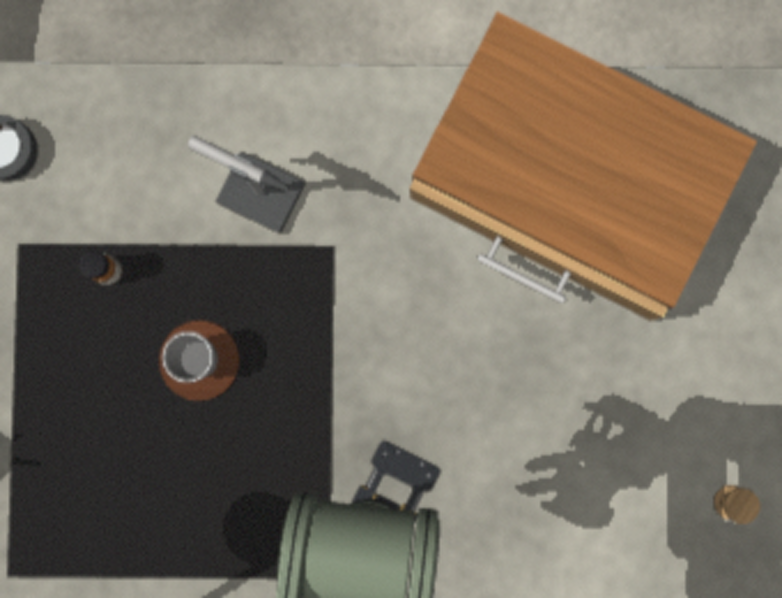

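View pics/s56.png

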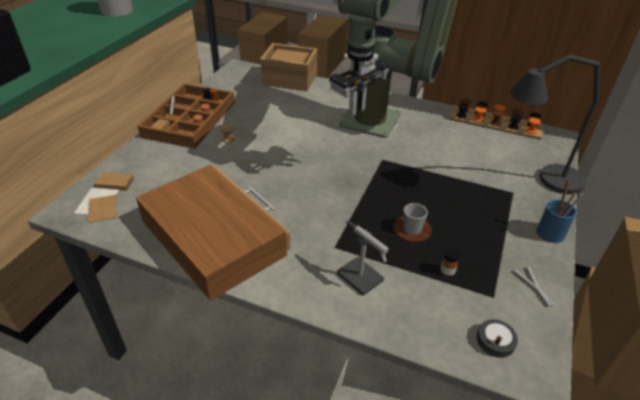

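Run:
```python
from rig import bot
print(bot.finish_job())
```

```text
the job is handed in; nothing more can be done
None
```

The bench is cleared and the job is handed in, at about 54 s of the 200 s allowed.

**What I did:**
- **Drawer and boxes:** I pulled the drawer to its stop and put all three fly boxes in the wide compartment.
- **Balls:** I tipped the cup against the divider, and all six cork balls ended up in the narrow compartment.
- **Cup:** I righted it against the drawer's left wall, stood it on the coaster, then regrasped it once to centre it.
- **Shutting:** I gripped the handle and pushed the drawer shut until it stopped, at about 20 N.

**Last checks:**
- **Cup:** it stands upright and empty. The wrist view puts it about 2 mm from the coaster's centre. In the final top view my coaster fit was poor (8 mm mean residual), so I compared the cup with the coaster position from the first top picture, which also gave about 2 mm.
- **Drawer:** its front sits flush against the chest. The handle travelled 0.180 m from the open stop.
- **Contents:** just before shutting, the top view showed six balls in the narrow compartment and three boxes in the wide one, one of them partly hidden by the gripper.
- **Bystanders:** the vise, jar and spool look unmoved.

**What went less well:**
- The drawer crept in by about 20 mm while I handled the cup, and one box sat closer to its neighbour than where I had put it.
- The tool built up a tilt of 2–5° that I could not correct. It touched the mat at about 25 N once, while I picked up the third box.

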